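# Load the block tray into the imager

## Task

Set the pink tissue block flat into the empty middle pocket of the tray, then carry the loaded tray by its blue grip to the block imager and slide it in under the light bar, against the sprung orange ejector, until its near end drops down behind the blue sill. Leave it lying flat on the bay floor, held between ejector and sill, with all three blocks flat in their pockets, and do not disturb anything else on the bench.

Things in the scene. Friction and masses are not known exactly. Their poses are not given: they have to be found in the camera images.
- pink_block_c (a point): tissue block with a pink cassette, the one to load: one solid box 28 mm (x) by 40 mm (y) by 16 mm high, 20 g; a pink plastic cassette with a white wax window and purple spots on top. It stands flat on the bench among look-alikes, wax upward. The point is its centre, half-way up (8 mm above its underside); z up.
- tray_handle (a point): centre of the tray's blue upright grip: a bar 36 mm long (tray x), 12 mm wide (y), 29 mm tall, from 11 to 40 mm above the tray's underside. The point is 86 mm behind the tray's middle (tray -x), 25.5 mm above the underside. Axes as the tray's. Free air below it; a neck 12 mm wide, 11 to 18 mm above the underside, joins it to the tray.
- tray_center (a point): middle of the dark grey tray, on top of its base plate, 5 mm above its underside. Loose, flat on the bench at first, 180 to 280 g empty. Body 106 mm (x) by 70 mm (y); x points away from the blue grip (this end goes in first), z up. Near end wall (grip side, outer face at x = -53 mm) rises 13 mm above the underside. Three equal pockets in a row, centres at x = -34, 0, +34 mm.
- tray_pocket (a point): floor centre of the tray's empty middle pocket (same point as its middle): 30 mm (tray x) by 42 mm (y), 5 mm deep, so 1 mm play all round for a block with its axes along the tray's; a seated block stands 11 mm proud. Ribs between and beside the pockets are 4 mm thick; outside the side ribs (25 to 35 mm off the middle line) the plate is flat at pocket-floor height.
- rear_block_c (a point): tissue block with a blue cassette: one solid box 28 mm (x) by 40 mm (y) by 16 mm high, 20 g; a blue plastic cassette with a white wax window and purple spots on top. It already lies in the pocket next to the tray's grip (x = -34 mm) and must stay there. The point is its centre, half-way up (8 mm above its underside); z up.
- front_block_c (a point): tissue block with a blue cassette: one solid box 28 mm (x) by 40 mm (y) by 16 mm high, 20 g; a blue plastic cassette with a white wax window and purple spots on top. It already lies in the pocket at the far end of the tray (x = +34 mm) and must stay there. The point is its centre, half-way up (8 mm above its underside); z up.
- bay_mouth (a point): imager mouth: middle of the top of its blue sill (6 mm thick, x = 0 to 6 mm) in the front plane, 14 mm above the bench; x points into the imager, z up. Imager fixed. Opening 84 mm wide, narrowing to 73 mm at x = 25 mm, then straight; clear cover at 48 mm above the bench. A light bar overhangs 45 mm in front, underside 165 mm up, 200 mm wide: the tool must lean back out, 30 to 45 degrees.
- bay_seat (a point): where the middle of the tray's underside lies when home: 59 mm behind the front plane, on the bay floor, 6 mm above the bench (8 mm below the sill's top). Axes as the mouth's. When home, the near end wall bears on the inner face of the sill and the blue grip stands out over the sill, its centre 27 mm in front. The imager reaches 250 mm back and is 200 mm wide; its highest part is the light bar, 196 mm.
- ejector (a joint): travel (m) of the orange sprung plate at the back of the bay: 0 at rest, grows as the tray's far end pushes it in, hard stop at 0.009; spring 4.5 N at rest, 7 N at the stop. The tray meets it 4 mm before home (0.004 when home); at the stop the near wall is 5 mm past the sill and can be lowered. Let go before that and the spring pushes the tray back onto the sill.
- yellow_block_c (a point): tissue block with a yellow cassette: one solid box 28 mm (x) by 40 mm (y) by 16 mm high, 20 g; a yellow plastic cassette with a white wax window and purple spots on top. On the bench; leave it alone. The point is its centre, half-way up (8 mm above its underside); z up.
- green_block_c (a point): tissue block with a green cassette: one solid box 28 mm (x) by 40 mm (y) by 16 mm high, 20 g; a green plastic cassette with a white wax window and purple spots on top. On the bench; leave it alone. The point is its centre, half-way up (8 mm above its underside); z up.
- tape_c (a point): centre of a cream roll of tape lying flat on the bench, 90 mm across, 25 mm high; leave it alone
- jar_c (a point): centre of a white jar with red cap, 56 mm across, 75 mm high; leave it alone
- slide_box_c (a point): centre of a blue slide box 85 by 55 by 30 mm; leave it alone
- cup_c (a point): centre of a white cup, 72 mm across at the rim, 70 mm high; leave it alone
There are look-alikes about, which are no part of the job. What is meant by the part that bears tray_handle is not purple, and is the smaller of those in its own colour.

How it is judged:
On the way, in this order (a step that is already met when the one before it is completed fails the run):
1. the pink block lies flat in the middle pocket while the tray is still outside the imager (x of pink_block_c in the frame of tray_pocket between -0.004 and 0.004 m and y of pink_block_c in the frame of tray_pocket between -0.004 and 0.004 m and z of pink_block_c in the frame of tray_pocket between 0.005 and 0.0105 m and angle between the z axis of pink_block_c and the z axis of tray_pocket, either way round below 0.09 rad and horizontal distance between tray_center and bay_seat above 0.125 m), for 0.2 s.
2. the tray's far end is inside the mouth of the imager, blocks on board (x of tray_center in the frame of bay_seat above -0.08 m and y of tray_center in the frame of bay_seat between -0.008 and 0.008 m and x of pink_block_c in the frame of tray_pocket between -0.004 and 0.004 m and y of pink_block_c in the frame of tray_pocket between -0.004 and 0.004 m and z of pink_block_c in the frame of tray_pocket between 0.005 and 0.0105 m and angle between the z axis of pink_block_c and the z axis of tray_pocket, either way round below 0.09 rad), for 0.05 s.
At the end, for the whole second after the job is handed in: Tray home: middle within 4 mm of the seat along and across, underside within 3 mm of the bay floor, tilt under 0.04 rad, turn under 0.08 rad, ejector in over 2 mm. Pink block in the middle pocket, blue ones in theirs: within 4 mm of centre, 3 mm of the floor, tilt under 0.09 rad (x of tray_center in the frame of bay_seat between -0.004 and 0.004 m and y of tray_center in the frame of bay_seat between -0.004 and 0.004 m and z of tray_center in the frame of bay_seat between 0.002 and 0.008 m and angle between the z axis of tray_center and the z axis of bay_seat, either way round below 0.04 rad and angle between the x axis of tray_center and the x axis of bay_seat, either way round below 0.08 rad and value of joint ejector above 0.002 m and x of pink_block_c in the frame of tray_pocket between -0.004 and 0.004 m and y of pink_block_c in the frame of tray_pocket between -0.004 and 0.004 m and z of pink_block_c in the frame of tray_pocket between 0.005 and 0.0105 m and angle between the z axis of each of pink_block_c, rear_block_c, front_block_c and the z axis of tray_pocket, either way round below 0.09 rad and x of rear_block_c in the frame of tray_pocket between -0.038 and -0.03 m and y of rear_block_c in the frame of tray_pocket between -0.004 and 0.004 m and z of rear_block_c in the frame of tray_pocket between 0.005 and 0.0105 m and x of front_block_c in the frame of tray_pocket between 0.03 and 0.038 m and y of front_block_c in the frame of tray_pocket between -0.004 and 0.004 m and z of front_block_c in the frame of tray_pocket between 0.005 and 0.0105 m); the robot touches nothing.
It fails at once if another thing on the bench (yellow or green block, tape, jar, slide box, cup) is moved by more than 25 mm (distance of any of yellow_block_c, green_block_c, tape_c, jar_c, slide_box_c, cup_c from where it was at the start of the episode above 0.025 m).
It also fails if it takes over 67 s, if anything falls off the work surface, if the arm or the gripper's body presses on something with over 40 N, if the wrist force passes 120 N, or if a joint passes its speed limit or range.

## Robot

A 6-joint arm with a two-finger parallel gripper is mounted at the origin on the work surface. World frame = base frame: x ahead of the robot, y to its left, z up, the work surface at z = 0. Lengths are in m, angles in rad, forces in N, time in s.
With the tool pointing down it reaches from about 0.35 to 0.975 m from the base axis. Payload 4.9 kg.
Tool frame: the origin (TCP) lies on the centre line of the jaws, within the pads' length; the fingertips stand 11 mm ahead of it and the grasp point (between the pads) lies 8 mm behind it; z points along the fingers, y is the direction in which the jaws open and shut (so a half turn about z gives the same grasp; the last joint's range is limited). The gripper opens to 85 mm and grips with 20 to 120 N. Pads are 22 mm wide; open, the fingers measure 114 mm over their backs; the gripper's body (76 mm by 85 mm) begins 54 mm behind the grasp point. The pads swing forward as they close: fully open they stand 13 mm farther back than shut.
Start: joints at [1.127, 0.053, 1.613, -0, 1.476, -0.119], TCP at [0.199, 0.592, 0.242] pointing down, gripper open.
Joint ranges: [-3.01, 3.01], [-1.01, 2.22], [0.06, 2.58], [-1.02, 4.17], [0.09, 2.62], [-3.14, 3.14]. Speed limits (rad/s): [2.57, 2.57, 3.14, 3.14, 3.14, 3.14].

## Interface

Orientations are given as a rotation vector (axis times angle).
In Python, from station import ctrl gives the robot as it stands.
- The arm moves only by the tool send_rows, never from a script. Its argument "series" is a list of rows, each an object of numbers: "tx", "ty", "tz": the shift along the tool's x, y, z in cm; "wx", "wy", "wz": the turn, a rotation vector about the tool's x, y, z in rad; "jaw": the closure, from 0 (fully open) to 1 (shut). In form: [{"tx": .., "ty": .., "tz": .., "wx": .., "wy": .., "wz": .., "jaw": ..}, ...]. A call has 1 to 5 rows; each row shifts and turns the pose as measured when the row begins, along the tool's axes as they then stand; what a row does not reach is not made up. A row lasts 1/8 s, in which the tool goes at most 62.5 mm and 10.7 degrees, less where a joint would pass 70% of its speed; a pose out of reach is approached as far as the arm can. A call is refused whole if a number of a shift passes 6.25 or a number of a turn 0.188, either way. A call with a gripper value outside its range is refused whole. The fingers move at their own pace and stop on an object; "squeeze" is the grip in N (left out, the last holds). Time passes only in rows, so rows that do not move let the fingers close. It gives the time, the measured TCP pose, the force and the opening at its end, in the units of the state.
- ctrl.get_obs(): the state, without advancing time (a new reading comes with each control period).
- ctrl.get_image(name): name is "scene" or "top" or "wrist"; returns the picture (480x640x3 uint8, red, green, blue); there is no depth.
- ctrl.camera_info(name): a dict with "mtx" (3x3 intrinsics, pixels), "R" (3x3) and "t" (3): a world point X has camera coordinates R X + t. Camera axes: x right, y down, z forward; pixel columns grow to the right and rows downward; lengths in m; the calibration is good to about 2 mm. A picture is of the moment at which its call begins: read the wrist's pose just before it. camera_info takes no time and is no camera call; for the wrist camera it gives the pose at the moment of the call.
- ctrl.finish_job(): hands the job in, once; it reports no verdict.
The state is a dict: "t": time; "q": joint angles; "dq": joint speeds; "effort": joint torques, N m; "tool_pos": TCP position; "tool_rot": TCP orientation; "contact_force": force on the tool from outside, world axes, zero at the start; "wrist_torque": the same for the moment, N m; "opening": finger opening in m.
Only numpy, scipy, OpenCV 4.12 (cv2) and the standard library are available. Lean on these libraries where they do the work, as an engineer would, in place of code of your own. Each camera call takes 0.05 s, during which the arm holds its last target.

## Working session

There is one attempt and no reset: what is moved stays moved. The work goes in short steps, Python scripts to look and compute and a tool call to move; the robot and the scene stay as the last step left them, time stands still between calls to the robot, and variables do not carry over. Pictures are saved under pics/ and viewed, and the job is handed in when it is done.

Besides the shell and the picture viewer there is one more tool, called by a JSON object that holds its "method" and its "body". send_rows: Moves the arm, as the interface text tells. Its arguments: {"type":"object","properties":{"series":{"type":"array"},"squeeze":{"type":"number"}},"required":["series"]}

```bash
ls; mkdir -p pics; python3 - <<'E'
from station import ctrl
import cv2
o=ctrl.get_obs(); print(o)
for n in ("scene","top"):
    cv2.imwrite(f"pics/{n}0.png",ctrl.get_image(n)[:,:,::-1]); 
    c=ctrl.camera_info(n); print(n,c)
print(ctrl.camera_info("wrist"))
E
```

```text
pics
{'t': 0.0, 'q': array([ 1.12696397e+00,  5.33628310e-02,  1.61430652e+00, -1.57691555e-05,
        1.47600987e+00, -1.18977381e-01]), 'dq': array([-9.28258648e-05, -9.84465302e-04, -4.99300226e-04, -1.44923291e-03,
        1.75355327e-03, -4.63138112e-04]), 'effort': array([-1.40383530e-03, -3.93688309e+01, -3.70173776e+01, -2.45503761e-04,
        7.10455875e-03, -5.10372288e-06]), 'tool_pos': array([0.19920898, 0.59176007, 0.24105183]), 'tool_rot': array([-0.50794634, -3.09968373,  0.00315492]), 'contact_force': array([0.30487265, 0.02199614, 0.45278873]), 'wrist_torque': array([ 0.00276026, -0.01207719, -0.00215043]), 'opening': 0.0854185520830508}
scene {'mtx': array([[573.13354328,   0.        , 309.644359  ],
       [  0.        , 573.13354328, 243.36458855],
       [  0.        ,   0.        ,   1.        ]]), 'R': array([[ 0.34246008,  0.93938842,  0.01644673],
       [ 0.57499025, -0.19570796, -0.79440834],
       [-0.74303924,  0.28150985, -0.60716134]]), 't': array([-0.09264656, -0.2708976 ,  2.03622259])}
top {'mtx': array([[530.02171752,   0.        , 326.68902465],
       [  0.        , 530.02171752, 243.8191319 ],
       [  0.        ,   0.        ,   1.        ]]), 'R': array([[-0.01755989, -0.99974971, -0.0138623 ],
       [-0.98478343,  0.01969118, -0.17266691],
       [ 0.17289666,  0.01061935, -0.98488272]]), 't': array([-0.08186094,  0.4890338 ,  1.25398548])}
{'mtx': array([[392.96100636,   0.        , 323.88481684],
       [  0.        , 392.96100636, 240.3730438 ],
       [  0.        ,   0.        ,   1.        ]]), 'R': array([[ 0.31901242,  0.94775002, -0.00098701],
       [ 0.90921695, -0.30574793,  0.28256458],
       [ 0.26749881, -0.09103902, -0.95924777]]), 't': array([-0.62433239, -0.03673405,  0.37796682])}
```

View pics/scene0.png

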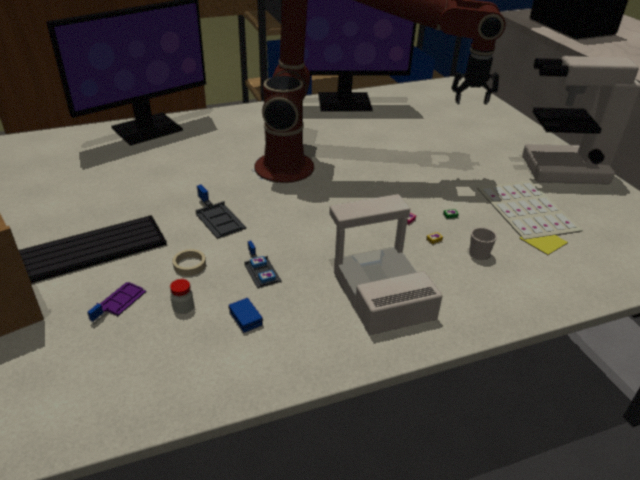

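View pics/top0.png

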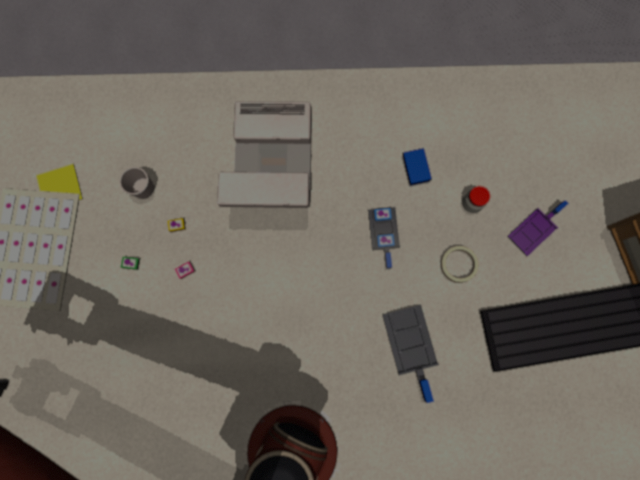

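```bash
cat > h.py <<'E'
import numpy as np, cv2
from station import ctrl
from scipy.spatial.transform import Rotation as Rot
def px2w(info,uv,z):
    K,R,t=info["mtx"],np.array(info["R"]),np.array(info["t"])
    d=R.T@np.linalg.inv(K)@np.array([uv[0],uv[1],1.]); c=-R.T@t
    return c+d*(z-c[2])/d[2]
def w2px(info,X):
    p=info["R"]@np.asarray(X,float)+info["t"]; p=info["mtx"]@p; return p[:2]/p[2]
def crop(img,x0,y0,w,h,s):
    return cv2.resize(img[y0:y0+h,x0:x0+w],None,fx=s,fy=s,interpolation=cv2.INTER_CUBIC)
E
python3 - <<'E'
from h import *
im=cv2.imread("pics/top0.png")
a=crop(im,355,195,60,80,7)   # tray
b=crop(im,165,240,50,80,7)   # pink
cv2.imwrite("pics/c1.png",np.hstack([a,b]))
cv2.imwrite("pics/c2.png",crop(im,205,90,130,130,4.6))
i=ctrl.camera_info("top")
for n,uv,z in [("pink",(185,270),.016),("yellow",(177,224),.016),("green",(130,262),.016),("traygrip",(388,259),.04),("trayfront",(383,213),.02),("rear",(386,240),.02),("bigtray",(410,340),.01),("cup",(138,182),.07),("lightbarL",(219,172),.196),("lightbarR",(309,172),.196),("lbnearL",(219,206),.196),("lbnearR",(308,206),.196),("jar",(478,196),.075),("box",(417,167),.03),("tape",(458,263),.025)]:
    print(n,px2w(i,uv,z).round(3))
E
```

```text
pink [0.433 0.262 0.016]
yellow [0.55  0.286 0.016]
green [0.456 0.4   0.016]
traygrip [ 0.447 -0.239  0.04 ]
trayfront [ 0.567 -0.233  0.02 ]
rear [ 0.498 -0.238  0.02 ]
bigtray [ 0.252 -0.288  0.01 ]
cup [0.646 0.369 0.07 ]
lightbarL [0.626 0.142 0.196]
lightbarR [ 0.622 -0.057  0.196]
lbnearL [0.549 0.141 0.196]
lbnearR [ 0.545 -0.053  0.196]
jar [ 0.591 -0.458  0.075]
box [ 0.682 -0.322  0.03 ]
tape [ 0.436 -0.412  0.025]
```

View pics/c1.png

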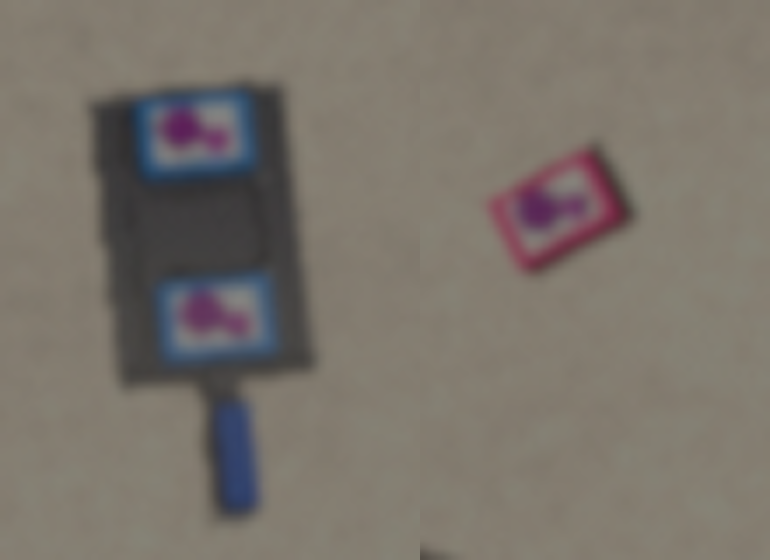

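View pics/c2.png

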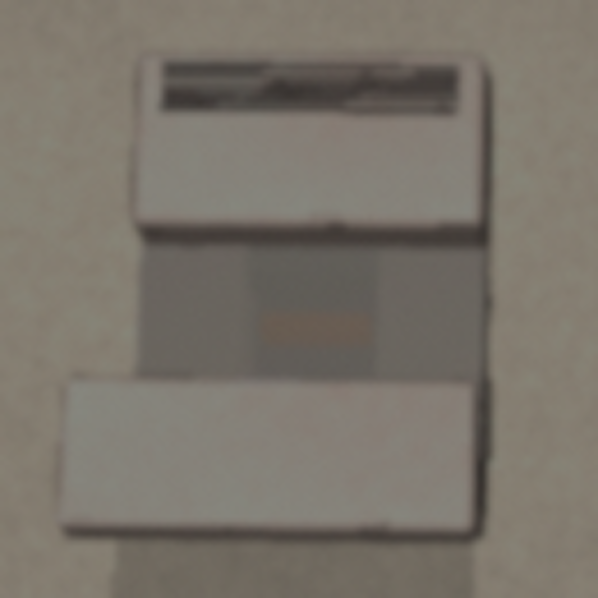

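```bash
cat >> h.py <<'E'
def pose():
    o=ctrl.get_obs(); return o,np.array(o["tool_pos"]),Rot.from_rotvec(o["tool_rot"])
def yawdown(jawdeg,lean=0.):
    """tool z down; tool y (jaw) along world yaw jawdeg; lean (deg): tool z tips toward jaw-90deg"""
    a=np.radians(jawdeg); y=np.array([np.cos(a),np.sin(a),0]); f=np.array([np.sin(a),-np.cos(a),0])
    l=np.radians(lean); z=f*np.sin(l)-np.array([0,0,1])*np.cos(l); x=np.cross(y,z)
    return Rot.from_matrix(np.c_[x,y,z])
def rows(P1,R1,n=None,vmax=4.5,wmax=.16,show=True):
    o,P0,R0=pose(); P1=np.array(P1,float); d=(P1-P0); rv=(R0.inv()*R1).as_rotvec()
    need=max(np.abs(R0.inv().apply(d)).max()*100/vmax,np.abs(rv).max()/wmax,1e-9)
    n=n or int(np.ceil(need)); prevR=R0; prevP=P0
    print("t%.2f"%o["t"],"P",P0.round(4),"n",n,"dist",np.linalg.norm(d).round(4),"ang",np.linalg.norm(rv).round(3),"F",o["contact_force"].round(1),"op",round(o["opening"],4))
    st=rv/n
    for k in range(n):
        s=prevR.inv().apply(d/n)*100
        if show: print({**dict(zip(("tx","ty","tz"),s.round(2))),**dict(zip(("wx","wy","wz"),st.round(3)))})
        prevR=prevR*Rot.from_rotvec(st)
E
python3 - <<'E'
from h import *
o,P,R=pose(); print(R.as_matrix().round(3))
c=ctrl.camera_info("wrist"); Cw=-np.array(c["R"]).T@c["t"]; print("cam in tool",R.inv().apply(Cw-P).round(3),"cam axes in tool\n",(R.as_matrix().T@np.array(c["R"]).T).round(3))
print("jaw yaw",np.degrees(np.arctan2(*R.as_matrix()[1::-1,1])))
print((yawdown(-63).as_matrix()).round(3))
for j in (-63,117):
    rows([0.433,0.262,0.20],yawdown(j),show=(j==-63))
E
```

```text
[[-0.948  0.319 -0.001]
 [ 0.319  0.948 -0.002]
 [ 0.    -0.002 -1.   ]]
cam in tool [ 0.072 -0.    -0.131] cam axes in tool
 [[ 0.    -0.959 -0.283]
 [ 1.    -0.     0.001]
 [-0.001 -0.283  0.959]]
jaw yaw 71.39062688756226
[[ 0.891  0.454  0.   ]
 [ 0.454 -0.891 -0.   ]
 [-0.     0.    -1.   ]]
t0.10 P [0.1992 0.5918 0.2412] n 15 dist 0.4064 ang 2.346 F [-0.9 -0.8 -0.4] op 0.0851
{'tx': np.float64(-2.18), 'ty': np.float64(-1.59), 'tz': np.float64(0.28), 'wx': np.float64(-0.0), 'wy': np.float64(0.0), 'wz': np.float64(0.156)}
{'tx': np.float64(-2.4), 'ty': np.float64(-1.23), 'tz': np.float64(0.28), 'wx': np.float64(-0.0), 'wy': np.float64(0.0), 'wz': np.float64(0.156)}
{'tx': np.float64(-2.56), 'ty': np.float64(-0.84), 'tz': np.float64(0.28), 'wx': np.float64(-0.0), 'wy': np.float64(0.0), 'wz': np.float64(0.156)}
{'tx': np.float64(-2.66), 'ty': np.float64(-0.43), 'tz': np.float64(0.28), 'wx': np.float64(-0.0), 'wy': np.float64(0.0), 'wz': np.float64(0.156)}
{'tx': np.float64(-2.7), 'ty': np.float64(-0.01), 'tz': np.float64(0.28), 'wx': np.float64(-0.0), 'wy': np.float64(0.0), 'wz': n
[... 861 characters left out ...]
(0.0), 'wz': np.float64(0.156)}
{'tx': np.float64(-1.24), 'ty': np.float64(2.39), 'tz': np.float64(0.27), 'wx': np.float64(-0.0), 'wy': np.float64(0.0), 'wz': np.float64(0.156)}
{'tx': np.float64(-0.86), 'ty': np.float64(2.56), 'tz': np.float64(0.27), 'wx': np.float64(-0.0), 'wy': np.float64(0.0), 'wz': np.float64(0.156)}
{'tx': np.float64(-0.45), 'ty': np.float64(2.66), 'tz': np.float64(0.27), 'wx': np.float64(-0.0), 'wy': np.float64(0.0), 'wz': np.float64(0.156)}
{'tx': np.float64(-0.03), 'ty': np.float64(2.7), 'tz': np.float64(0.27), 'wx': np.float64(-0.0), 'wy': np.float64(0.0), 'wz': np.float64(0.156)}
t0.10 P [0.1992 0.5918 0.2412] n 8 dist 0.4064 ang 0.796 F [-0.9 -0.8 -0.4] op 0.0851
```

```bash
sed -i 's/if show: print({.*/if show: print(" ".join("%s:%g"%(a,round(b,2 if a[0]=="t" else 3)) for a,b in zip(("tx","ty","tz","wx","wy","wz"),[*s,*st])))/' h.py
python3 - <<'E'
from h import *
rows([0.433,0.262,0.14],yawdown(117),n=10)
E
```

```text
t0.10 P [0.1992 0.5918 0.2412] n 10 dist 0.4168 ang 0.796 F [-0.9 -0.8 -0.4] op 0.0851
tx:-3.27 ty:-2.38 tz:1.02 wx:-0 wy:-0 wz:-0.08
tx:-3.07 ty:-2.63 tz:1.02 wx:-0 wy:-0 wz:-0.08
tx:-2.85 ty:-2.87 tz:1.02 wx:-0 wy:-0 wz:-0.08
tx:-2.61 ty:-3.08 tz:1.02 wx:-0 wy:-0 wz:-0.08
tx:-2.36 ty:-3.28 tz:1.01 wx:-0 wy:-0 wz:-0.08
tx:-2.09 ty:-3.46 tz:1.01 wx:-0 wy:-0 wz:-0.08
tx:-1.81 ty:-3.62 tz:1.01 wx:-0 wy:-0 wz:-0.08
tx:-1.52 ty:-3.75 tz:1.01 wx:-0 wy:-0 wz:-0.08
tx:-1.21 ty:-3.86 tz:1.01 wx:-0 wy:-0 wz:-0.08
tx:-0.9 ty:-3.94 tz:1.01 wx:-0 wy:-0 wz:-0.08
```

{"method": "send_rows", "body": {"series": [{"tx":-3.3,"ty":-2.4,"tz":1,"wz":-0.08},{"tx":-3.1,"ty":-2.6,"tz":1,"wz":-0.08},{"tx":-2.8,"ty":-2.9,"tz":1,"wz":-0.08},{"tx":-2.6,"ty":-3.1,"tz":1,"wz":-0.08},{"tx":-2.4,"ty":-3.3,"tz":1,"wz":-0.08}]}}

```text
invalid input at $.series[0]: expected keys tx, ty, tz, wx, wy, wz, jaw
```

{"method": "send_rows", "body": {"series": [{"tx":-2.1,"ty":-3.5,"tz":1,"wz":-0.08},{"tx":-1.8,"ty":-3.6,"tz":1,"wz":-0.08},{"tx":-1.5,"ty":-3.8,"tz":1,"wz":-0.08},{"tx":-1.2,"ty":-3.9,"tz":1,"wz":-0.08},{"tx":-0.9,"ty":-3.9,"tz":1,"wz":-0.08}]}}

```text
invalid input at $.series[0]: expected keys tx, ty, tz, wx, wy, wz, jaw
```

{"method": "send_rows", "body": {"series": [{"tx":-3.3,"ty":-2.4,"tz":1,"wx":0,"wy":0,"wz":-0.08,"jaw":0},{"tx":-3.1,"ty":-2.6,"tz":1,"wx":0,"wy":0,"wz":-0.08,"jaw":0},{"tx":-2.8,"ty":-2.9,"tz":1,"wx":0,"wy":0,"wz":-0.08,"jaw":0},{"tx":-2.6,"ty":-3.1,"tz":1,"wx":0,"wy":0,"wz":-0.08,"jaw":0},{"tx":-2.4,"ty":-3.3,"tz":1,"wx":0,"wy":0,"wz":-0.08,"jaw":0}]}}

```text
t: 0.72
tool_pos: [0.3185, 0.4235, 0.188]
tool_rot: [0.147, -3.136, 0.005]
contact_force: [0.3, -0.1, -0.1]
opening: 0.0851
```

{"method": "send_rows", "body": {"series": [{"tx":-2.1,"ty":-3.5,"tz":1,"wx":0,"wy":0,"wz":-0.08,"jaw":0},{"tx":-1.8,"ty":-3.6,"tz":1,"wx":0,"wy":0,"wz":-0.08,"jaw":0},{"tx":-1.5,"ty":-3.8,"tz":1,"wx":0,"wy":0,"wz":-0.08,"jaw":0},{"tx":-1.2,"ty":-3.9,"tz":1,"wx":0,"wy":0,"wz":-0.08,"jaw":0},{"tx":-0.9,"ty":-3.9,"tz":1,"wx":0,"wy":0,"wz":-0.08,"jaw":0}]}}

```text
t: 1.35
tool_pos: [0.4412, 0.254, 0.1344]
tool_rot: [0.788, -3.036, 0.005]
contact_force: [0.3, 0.4, 0.3]
opening: 0.0856
```

```bash
cat > look.py <<'E'
from h import *
import sys,pickle
n=sys.argv[1]; f=sys.argv[2]
o,P,R=pose(); c=ctrl.camera_info(n); im=ctrl.get_image(n)[:,:,::-1]
cv2.imwrite(f"pics/{f}.png",im); pickle.dump((c,P,R.as_rotvec()),open(f"pics/{f}.pkl","wb"))
print("t",o["t"],"P",P.round(4),"jaw yaw",np.degrees(np.arctan2(*R.as_matrix()[1::-1,1])).round(2),"z",R.as_matrix()[:,2].round(3),"q",o["q"].round(2),"F",o["contact_force"].round(1),"op",round(o["opening"],4))
E
python3 look.py wrist w1
```

```text
t 1.35 P [0.4412 0.254  0.1344] jaw yaw 119.1 z [-0.004 -0.005 -1.   ] q [ 0.38 -0.13  1.98 -0.    1.3  -1.7 ] F [0.3 0.4 0.3] op 0.0856
```

View pics/w1.png

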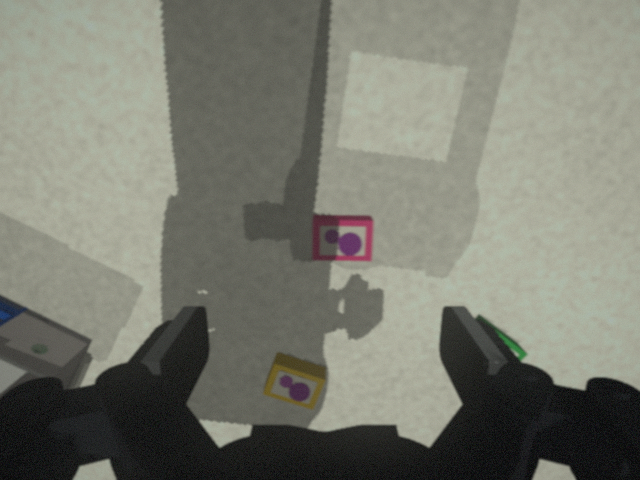

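```bash
python3 - <<'E'
from h import *
im=cv2.imread("pics/w1.png"); cv2.imwrite("pics/w1c.png",crop(im,300,200,90,75,8))
E
```

```text
(no output)
```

View pics/w1c.png

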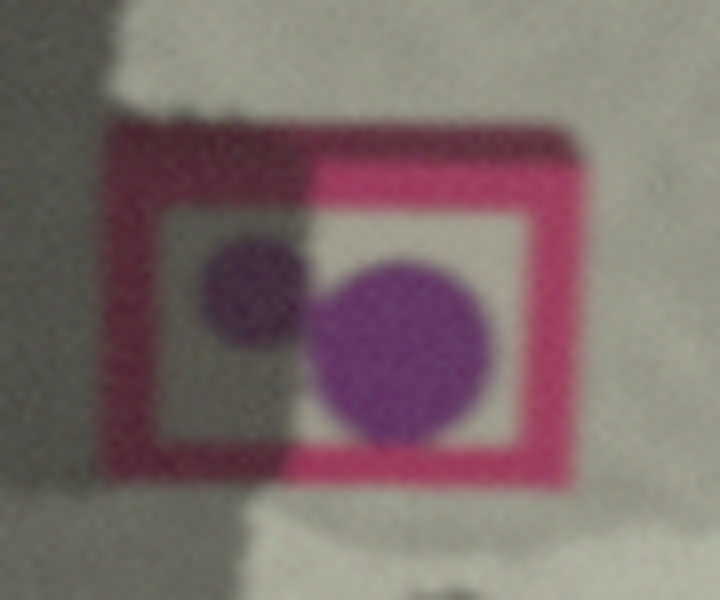

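```bash
python3 - <<'E'
from h import *
import pickle
c,P,rv=pickle.load(open("pics/w1.pkl","rb"))
pts=np.array([px2w(c,p,.016) for p in [(313.1,220),(373.5,219.8),(371.6,261.2),(313.1,260.6)]])
print(pts.round(4)); m=pts.mean(0); print("centre",m.round(4))
L=pts[1]-pts[0];L2=pts[2]-pts[3]; S=pts[0]-pts[3]; print(np.linalg.norm(L),np.linalg.norm(L2),np.linalg.norm(S),np.linalg.norm(pts[1]-pts[2]))
for v in (L,L2): print(np.degrees(np.arctan2(v[1],v[0])))
print(np.degrees(np.arctan2(S[1],S[0])))
ct=ctrl.camera_info("top"); print("top px of centre",w2px(ct,m))
E
```

```text
[[0.4339 0.2415 0.016 ]
 [0.4146 0.2759 0.016 ]
 [0.4397 0.2895 0.016 ]
 [0.4584 0.2549 0.016 ]]
centre [0.4366 0.2654 0.016 ]
0.039399824363064335 0.039337345870901055 0.027991799484032975 0.02854607145679854
119.31737190092684
118.51117222639434
-151.33282530812215
top px of centre [183.71926361 268.57985101]
```

```bash
python3 - <<'E'
from h import *
rows([0.4366,0.2654,0.0165],yawdown(119),n=4)
E
```

```text
t1.40 P [0.4428 0.2506 0.133 ] n 4 dist 0.1176 ang 0.01 F [ 0.9 -3.   0.1] op 0.0857
tx:-0.07 ty:0.41 tz:2.91 wx:-0.001 wy:-0.002 wz:0
tx:-0.06 ty:0.41 tz:2.91 wx:-0.001 wy:-0.002 wz:0
tx:-0.06 ty:0.41 tz:2.91 wx:-0.001 wy:-0.002 wz:0
tx:-0.05 ty:0.4 tz:2.91 wx:-0.001 wy:-0.002 wz:0
```

{"method": "send_rows", "body": {"series": [{"tx":-0.1,"ty":0.4,"tz":2.9,"wx":0,"wy":0,"wz":0,"jaw":0},{"tx":-0.1,"ty":0.4,"tz":2.9,"wx":0,"wy":0,"wz":0,"jaw":0},{"tx":-0.1,"ty":0.4,"tz":2.9,"wx":0,"wy":0,"wz":0,"jaw":0},{"tx":0,"ty":0.4,"tz":1.2,"wx":0,"wy":0,"wz":0,"jaw":0},{"tx":0,"ty":0,"tz":0,"wx":0,"wy":0,"wz":0,"jaw":0}]}}

```text
t: 2.02
tool_pos: [0.4372, 0.2639, 0.0304]
tool_rot: [0.777, -3.036, 0.011]
contact_force: [0.3, 0.1, -0.4]
opening: 0.0855
```

```bash
python3 - <<'E'
from h import *
rows([0.4366,0.2654,0.0165],yawdown(119))
E
python3 look.py wrist w2
```

```text
t2.02 P [0.4372 0.2639 0.0304] n 1 dist 0.014 ang 0.012 F [ 0.3  0.1 -0.4] op 0.0855
tx:-0.04 ty:0.17 tz:1.39 wx:-0.005 wy:-0.01 wz:-0.005
t 2.025 P [0.4372 0.2639 0.0304] jaw yaw 118.73 z [-0.006 -0.009 -1.   ] q [ 0.4   0.02  2.02 -0.01  1.1  -1.67] F [ 0.3  0.1 -0.4] op 0.0855
```

View pics/w2.png

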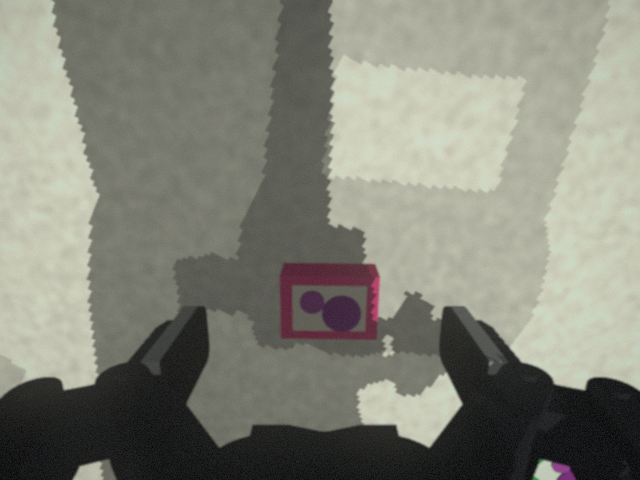

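```bash
python3 - <<'E'
from h import *
import pickle
im=cv2.imread("pics/w2.png"); cv2.imwrite("pics/w2c.png",crop(im,265,250,130,105,6))
E
```

```text
(no output)
```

View pics/w2c.png

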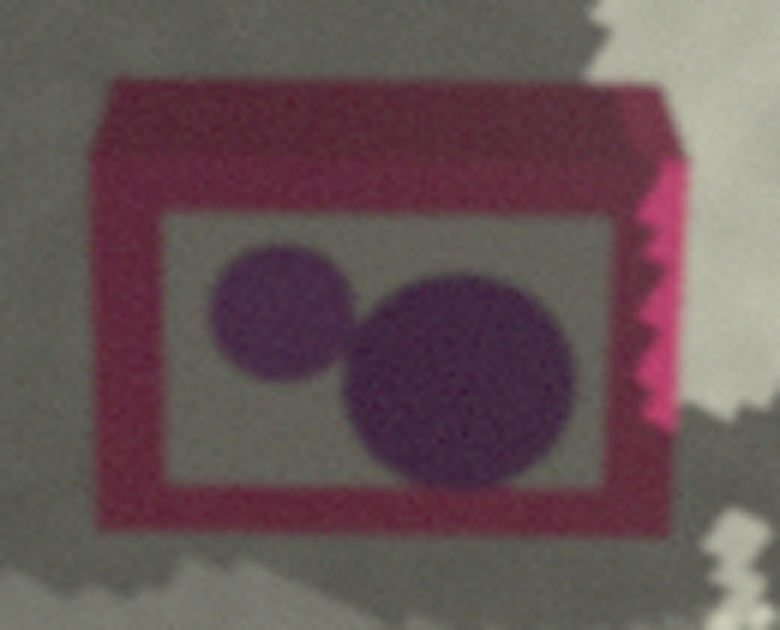

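```bash
cat > quad.py <<'E'
from h import *
import pickle
def quad(f,pts,z):
    c,P,rv=pickle.load(open(f"pics/{f}.pkl","rb")); R=Rot.from_rotvec(rv)
    w=np.array([px2w(c,p,z) for p in pts]); m=w.mean(0)
    L=(w[1]-w[0]+w[2]-w[3])/2; S=(w[0]-w[3]+w[1]-w[2])/2
    print("centre",m.round(4),"L",np.linalg.norm(L).round(4),"S",np.linalg.norm(S).round(4),"yawL",np.degrees(np.arctan2(L[1],L[0])).round(2),"yawS",np.degrees(np.arctan2(S[1],S[0])).round(2),"in tool",R.inv().apply(m-P).round(4))
    return m
E
python3 - <<'E'
from quad import *
quad("w2",[(265+x/6,250+y/6) for x,y in [(90,155),(690,158),(670,536),(97,528)]],.016)
rows([0.4366,0.2654,0.0165],yawdown(118.6))
E
```

```text
centre [0.4361 0.2657 0.016 ] L 0.0398 S 0.0278 yawL 118.26 yawS -151.94 in tool [-0.0001  0.0021  0.0144]
t2.08 P [0.4376 0.264  0.031 ] n 1 dist 0.0146 ang 0.01 F [ 0.   0.2 -0.9] op 0.0853
tx:0.01 ty:0.18 tz:1.45 wx:-0.005 wy:-0.009 wz:0.002
```

{"method": "send_rows", "body": {"series": [{"tx":0,"ty":0.2,"tz":1.45,"wx":-0.005,"wy":-0.01,"wz":0.005,"jaw":0},{"tx":0,"ty":0,"tz":0,"wx":0,"wy":0,"wz":0,"jaw":0}]}}

```text
t: 2.33
tool_pos: [0.4386, 0.2666, 0.0192]
tool_rot: [-0.77, 3.039, 0.001]
contact_force: [-0.4, -0.7, 0.1]
opening: 0.0851
```

```bash
python3 - <<'E'
from h import *
rows([0.4361,0.2656,0.0165],yawdown(118.3))
E
```

```text
t2.33 P [0.4386 0.2666 0.0192] n 1 dist 0.0038 ang 0.007 F [-0.4 -0.7  0.1] op 0.0851
tx:0.27 ty:0.03 tz:0.27 wx:-0.001 wy:0.007 wz:0.002
```

{"method": "send_rows", "body": {"series": [{"tx":0.27,"ty":0,"tz":0.27,"wx":0,"wy":0,"wz":0,"jaw":0},{"tx":0,"ty":0,"tz":0,"wx":0,"wy":0,"wz":0,"jaw":0}], "squeeze": 25}}

```text
t: 2.58
tool_pos: [0.4379, 0.2659, 0.0189]
tool_rot: [-0.769, 3.035, 0.002]
contact_force: [-0.1, 0.1, -0.0]
opening: 0.085
```

```bash
python3 - <<'E'
from h import *
rows([0.4361,0.2656,0.0165],yawdown(118.3))
E
```

```text
t2.58 P [0.4379 0.2659 0.0189] n 1 dist 0.003 ang 0.011 F [-0.1  0.1 -0. ] op 0.085
tx:0.17 ty:0.06 tz:0.24 wx:-0.001 wy:0.011 wz:0.002
```

{"method": "send_rows", "body": {"series": [{"tx":0.25,"ty":0.05,"tz":0.35,"wx":0,"wy":0.01,"wz":0,"jaw":0}]}}

```text
t: 2.7
tool_pos: [0.4362, 0.2654, 0.0163]
tool_rot: [-0.771, 3.043, -0.001]
contact_force: [0.1, 0.6, -0.6]
opening: 0.0853
```

```bash
python3 - <<'E'
from h import *
rows([0.4361,0.2656,0.0165],yawdown(118.3))
E
```

```text
t2.70 P [0.4362 0.2654 0.0163] n 1 dist 0.0003 ang 0.004 F [ 0.1  0.6 -0.6] op 0.0853
tx:-0 ty:0.03 tz:-0.02 wx:-0.001 wy:0.002 wz:0.002
```

Position is good; close.

{"method": "send_rows", "body": {"series": [{"tx":0,"ty":0,"tz":0,"wx":0,"wy":0,"wz":0,"jaw":0.5},{"tx":0,"ty":0,"tz":0,"wx":0,"wy":0,"wz":0,"jaw":1},{"tx":0,"ty":0,"tz":0,"wx":0,"wy":0,"wz":0,"jaw":1},{"tx":0,"ty":0,"tz":0,"wx":0,"wy":0,"wz":0,"jaw":1}], "squeeze": 25}}

```text
t: 3.2
tool_pos: [0.4363, 0.2654, 0.0164]
tool_rot: [-0.771, 3.043, -0.002]
contact_force: [-0.5, 0.4, -0.4]
opening: 0.0395
```

```bash
python3 look.py wrist w3; python3 -c "
import cv2;from h import *
cv2.imwrite('pics/w3c.png',crop(cv2.imread('pics/w3.png'),220,250,210,150,3.6))"
```

```text
t 3.2 P [0.4363 0.2654 0.0164] jaw yaw 118.44 z [ 0.002 -0.    -1.   ] q [ 0.4   0.04  2.04 -0.    1.06 -1.66] F [-0.5  0.4 -0.4] op 0.0395
```

View pics/w3c.png

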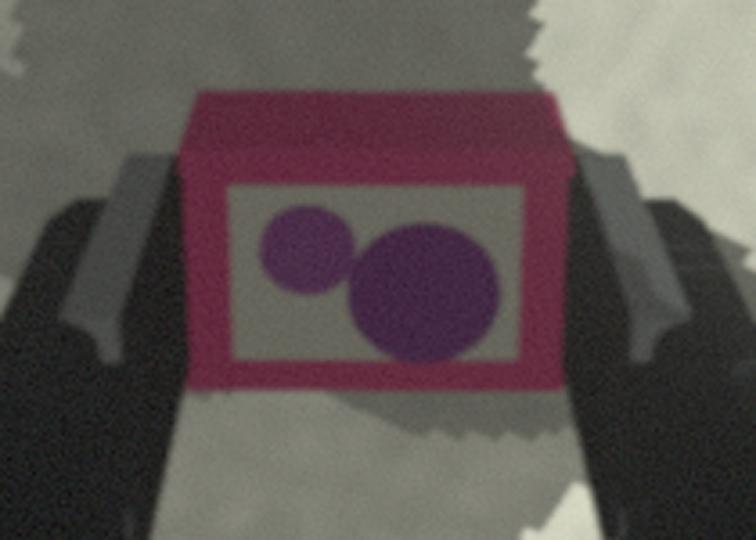

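```bash
python3 - <<'E'
from quad import *
quad("w3",[(220+x/3.6,250+y/3.6) for x,y in [(180,148),(572,150),(565,390),(190,390)]],.016)
rows([0.42,0.25,0.17],yawdown(112),n=4,vmax=5)
E
```

```text
centre [0.4366 0.2658 0.016 ] L 0.0397 S 0.0278 yawL 118.32 yawS -151.21 in tool [-0.0004  0.0002  0.0004]
t3.25 P [0.4363 0.2654 0.0164] n 4 dist 0.1553 ang 0.112 F [-1.5 -0.1  0.5] op 0.0393
tx:0.53 ty:-0.15 tz:-3.84 wx:-0 wy:0.001 wz:0.028
tx:0.53 ty:-0.16 tz:-3.84 wx:-0 wy:0.001 wz:0.028
tx:0.53 ty:-0.18 tz:-3.84 wx:-0 wy:0.001 wz:0.028
tx:0.53 ty:-0.19 tz:-3.84 wx:-0 wy:0.001 wz:0.028
```

{"method": "send_rows", "body": {"series": [{"tx":0,"ty":0,"tz":-2,"wx":0,"wy":0,"wz":0,"jaw":1},{"tx":0.5,"ty":-0.2,"tz":-4.5,"wx":0,"wy":0,"wz":0.03,"jaw":1},{"tx":0.5,"ty":-0.2,"tz":-4.5,"wx":0,"wy":0,"wz":0.04,"jaw":1},{"tx":0.5,"ty":-0.5,"tz":-4.5,"wx":0,"wy":0,"wz":0.04,"jaw":1}]}}

```text
t: 3.75
tool_pos: [0.4227, 0.249, 0.1697]
tool_rot: [0.597, -3.074, 0.005]
contact_force: [1.4, 0.6, -0.0]
opening: 0.0394
```

```bash
python3 - <<'E'
from h import *
rows([0.42,-0.17,0.19],yawdown(95),n=10,vmax=5)
E
```

```text
t3.75 P [0.4227 0.249  0.1697] n 10 dist 0.4195 ang 0.296 F [ 1.4  0.6 -0. ] op 0.0394
tx:1.59 ty:-3.88 tz:-0.18 wx:-0 wy:-0.001 wz:0.03
tx:1.48 ty:-3.92 tz:-0.18 wx:-0 wy:-0.001 wz:0.03
tx:1.36 ty:-3.96 tz:-0.19 wx:-0 wy:-0.001 wz:0.03
tx:1.24 ty:-4 tz:-0.19 wx:-0 wy:-0.001 wz:0.03
tx:1.12 ty:-4.04 tz:-0.19 wx:-0 wy:-0.001 wz:0.03
tx:1 ty:-4.07 tz:-0.19 wx:-0 wy:-0.001 wz:0.03
tx:0.88 ty:-4.1 tz:-0.2 wx:-0 wy:-0.001 wz:0.03
tx:0.76 ty:-4.12 tz:-0.2 wx:-0 wy:-0.001 wz:0.03
tx:0.64 ty:-4.14 tz:-0.2 wx:-0 wy:-0.001 wz:0.03
tx:0.52 ty:-4.16 tz:-0.2 wx:-0 wy:-0.001 wz:0.03
```

{"method": "send_rows", "body": {"series": [{"tx":1.6,"ty":-3.9,"tz":-0.2,"wx":0,"wy":0,"wz":0.03,"jaw":1},{"tx":1.5,"ty":-3.9,"tz":-0.2,"wx":0,"wy":0,"wz":0.03,"jaw":1},{"tx":1.4,"ty":-4,"tz":-0.2,"wx":0,"wy":0,"wz":0.03,"jaw":1},{"tx":1.2,"ty":-4,"tz":-0.2,"wx":0,"wy":0,"wz":0.03,"jaw":1},{"tx":1.1,"ty":-4,"tz":-0.2,"wx":0,"wy":0,"wz":0.03,"jaw":1}]}}

```text
t: 4.38
tool_pos: [0.4232, 0.0365, 0.1866]
tool_rot: [-0.367, 3.118, -0.004]
contact_force: [0.5, -0.8, 0.0]
opening: 0.039
```

{"method": "send_rows", "body": {"series": [{"tx":1,"ty":-4.1,"tz":-0.2,"wx":0,"wy":0,"wz":0.03,"jaw":1},{"tx":0.9,"ty":-4.1,"tz":-0.2,"wx":0,"wy":0,"wz":0.03,"jaw":1},{"tx":0.8,"ty":-4.1,"tz":-0.2,"wx":0,"wy":0,"wz":0.03,"jaw":1},{"tx":0.6,"ty":-4.1,"tz":-0.2,"wx":0,"wy":0,"wz":0.03,"jaw":1},{"tx":0.5,"ty":-4.2,"tz":-0.2,"wx":0,"wy":0,"wz":0.03,"jaw":1}]}}

```text
t: 5.0
tool_pos: [0.4194, -0.1798, 0.1971]
tool_rot: [-0.124, 3.135, -0.004]
contact_force: [0.4, 0.4, 0.0]
opening: 0.0393
```

```bash
python3 - <<'E'
from h import *
rows([0.58,-0.24,0.20],yawdown(94),n=4,vmax=5)
E
```

```text
t5.00 P [ 0.4194 -0.1798  0.1971] n 4 dist 0.1715 ang 0.01 F [0.4 0.4 0. ] op 0.0393
tx:-3.88 ty:-1.82 tz:-0.05 wx:-0.001 wy:0.001 wz:0.002
tx:-3.89 ty:-1.81 tz:-0.06 wx:-0.001 wy:0.001 wz:0.002
tx:-3.89 ty:-1.8 tz:-0.06 wx:-0.001 wy:0.001 wz:0.002
tx:-3.9 ty:-1.79 tz:-0.07 wx:-0.001 wy:0.001 wz:0.002
```

{"method": "send_rows", "body": {"series": [{"tx":-3.9,"ty":-1.8,"tz":0,"wx":0,"wy":0,"wz":0,"jaw":1},{"tx":-3.9,"ty":-1.8,"tz":0,"wx":0,"wy":0,"wz":0,"jaw":1},{"tx":-3.9,"ty":-1.8,"tz":0,"wx":0,"wy":0,"wz":0,"jaw":1},{"tx":-2.5,"ty":-1,"tz":0,"wx":0,"wy":0,"wz":0,"jaw":1},{"tx":0,"ty":0,"tz":0,"wx":0,"wy":0,"wz":0,"jaw":1}]}}

```text
t: 5.62
tool_pos: [0.5688, -0.2386, 0.1966]
tool_rot: [-0.112, 3.137, -0.004]
contact_force: [-1.0, -0.5, 0.4]
opening: 0.0393
```

```bash
python3 look.py wrist w4
```

```text
t 5.625 P [ 0.5688 -0.2386  0.1966] jaw yaw 94.11 z [ 0.003 -0.003 -1.   ] q [-0.52  0.06  1.68 -0.    1.4  -2.16] F [-1.  -0.5  0.4] op 0.0393
```

View pics/w4.png

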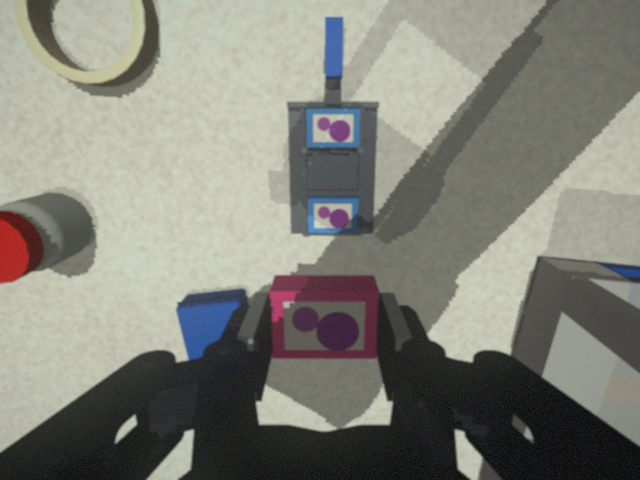

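```bash
python3 - <<'E'
from h import *
im=cv2.imread("pics/w4.png"); cv2.imwrite("pics/w4c.png",crop(im,280,92,110,150,5)[:600]); 
cv2.imwrite("pics/w4d.png",crop(im,300,5,70,110,5))
E
```

```text
(no output)
```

View pics/w4c.png

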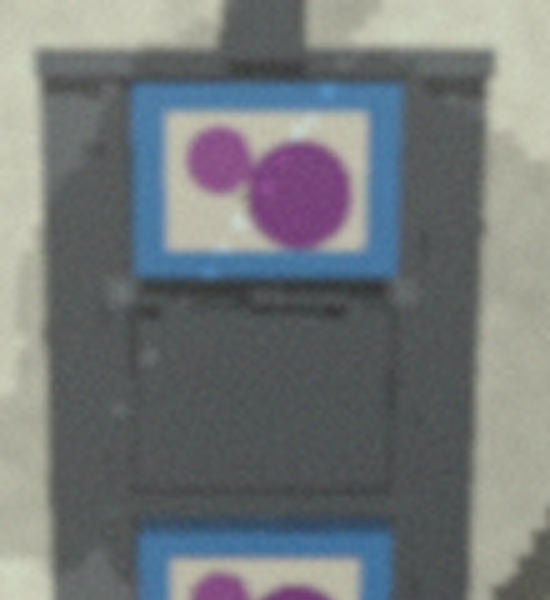

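View pics/w4d.png

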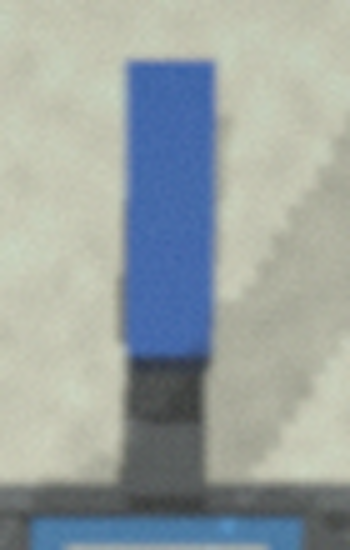

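```bash
python3 - <<'E'
from h import *
im=cv2.imread("pics/w4.png"); cv2.imwrite("pics/w4e.png",crop(im,280,170,110,75,6))
from quad import *
q=lambda pts,z,o:quad("w4",[(o[0]+x/5,o[1]+y/5) for x,y in pts],z)
r=q([(131,85),(404,83),(400,277),(135,280)],.021,(280,92))
p=q([(133,305),(393,305),(390,490),(137,490)],.010,(280,92))
h=q([(127,62),(215,62),(211,357),(129,355)],.040,(300,5))
d=p-h;print(np.hypot(d[0],d[1]),np.degrees(np.arctan2(d[1],d[0])))
d=p-r;print(np.hypot(d[0],d[1]),np.degrees(np.arctan2(d[1],d[0])))
E
```

```text
centre [ 0.5003 -0.2366  0.021 ] L 0.0404 S 0.0281 yawL 94.63 yawS -175.49 in tool [0.0687 0.0073 0.1754]
centre [ 0.5337 -0.2345  0.01  ] L 0.0411 S 0.0294 yawL 94.12 yawS -175.37 in tool [0.0352 0.0072 0.1865]
centre [ 0.4483 -0.2408  0.04  ] L 0.0113 S 0.0356 yawL 93.45 yawS -175.68 in tool [0.1208 0.0069 0.1562]
0.08567952600820869 4.216567951155465
0.03346486869738309 3.7543687009110234
```

View pics/w4e.png

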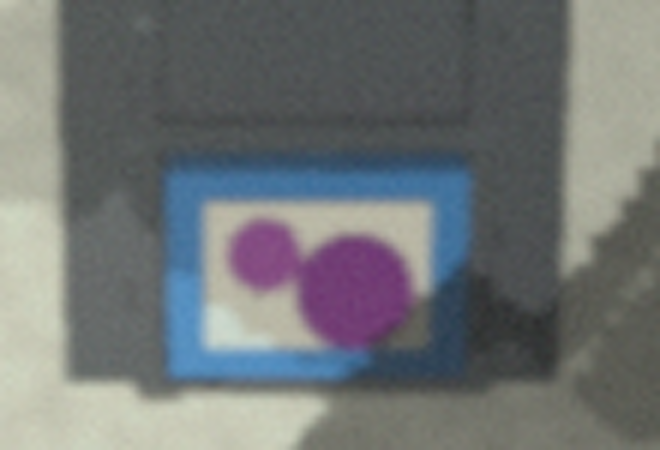

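```bash
python3 - <<'E'
from quad import *
f=quad("w4",[(280+x/6,170+y/6) for x,y in [(165,168),(470,168),(468,378),(167,378)]],.021)
r=np.array([0.5003,-0.2366,0]); d=f-r; print(d, np.hypot(*d[:2]), np.degrees(np.arctan2(d[1],d[0])), (f+r)/2)
rows([0.537,-0.2343,0.07],yawdown(94.3),n=4)
E
```

```text
centre [ 0.5672 -0.2318  0.021 ] L 0.0403 S 0.0286 yawL 94.14 yawS -175.51 in tool [0.0016 0.0073 0.1756]
[0.06689941 0.00476757 0.021     ] 0.06706907341214681 4.076278366063738 [ 0.5337497  -0.23421621  0.0105    ]
t5.67 P [ 0.568  -0.2383  0.1965] n 4 dist 0.1303 ang 0.005 F [-0.6 -0.9  0.1] op 0.0393
tx:0.77 ty:0.16 tz:3.16 wx:-0.001 wy:0.001 wz:-0.001
tx:0.77 ty:0.16 tz:3.16 wx:-0.001 wy:0.001 wz:-0.001
tx:0.77 ty:0.16 tz:3.16 wx:-0.001 wy:0.001 wz:-0.001
tx:0.77 ty:0.16 tz:3.16 wx:-0.001 wy:0.001 wz:-0.001
```

{"method": "send_rows", "body": {"series": [{"tx":0.8,"ty":0.15,"tz":3.2,"wx":0,"wy":0,"wz":0,"jaw":1},{"tx":0.8,"ty":0.15,"tz":3.2,"wx":0,"wy":0,"wz":0,"jaw":1},{"tx":0.9,"ty":0.15,"tz":3.2,"wx":0,"wy":0,"wz":0,"jaw":1},{"tx":0.9,"ty":0.15,"tz":3.2,"wx":0,"wy":0,"wz":0,"jaw":1}]}}

```text
t: 6.18
tool_pos: [0.5321, -0.2346, 0.0692]
tool_rot: [-0.113, 3.132, -0.01]
contact_force: [0.4, 0.1, -0.9]
opening: 0.039
```

```bash
python3 - <<'E'
from h import *
rows([0.5334,-0.2343,0.045],yawdown(94.2))
E
```

```text
t6.17 P [ 0.5321 -0.2346  0.0692] n 1 dist 0.0243 ang 0.01 F [ 0.4  0.1 -0.9] op 0.039
tx:-0.11 ty:0.03 tz:2.42 wx:-0.006 wy:0.007 wz:-0.001
```

{"method": "send_rows", "body": {"series": [{"tx":-0.1,"ty":0,"tz":1.7,"wx":-0.005,"wy":0.007,"wz":0,"jaw":1},{"tx":0,"ty":0,"tz":0.6,"wx":0,"wy":0,"wz":0,"jaw":1}]}}

```text
t: 6.42
tool_pos: [0.5303, -0.2331, 0.0436]
tool_rot: [0.112, -3.136, -0.002]
contact_force: [0.6, -0.6, 0.0]
opening: 0.0389
```

```bash
python3 - <<'E'
from h import *
rows([0.5334,-0.2343,0.045],yawdown(94.2))
E
python3 look.py wrist w5;  python3 -c "
import cv2;from h import *
cv2.imwrite('pics/w5c.png',crop(cv2.imread('pics/w5.png'),215,200,220,200,3))"
```

```text
t6.42 P [ 0.5303 -0.2331  0.0436] n 1 dist 0.0036 ang 0.004 F [ 0.6 -0.6  0. ] op 0.0389
tx:-0.3 ty:-0.14 tz:-0.14 wx:0.001 wy:-0.004 wz:-0.002
t 6.425 P [ 0.5303 -0.2331  0.0436] jaw yaw 94.11 z [-0.004  0.001 -1.   ] q [-0.54  0.15  1.86 -0.    1.13 -2.18] F [ 0.6 -0.6  0. ] op 0.0389
```

View pics/w5c.png

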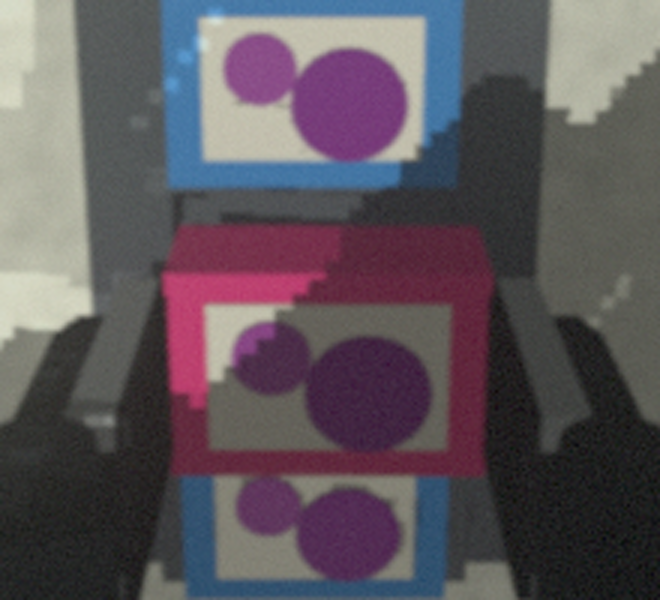

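```bash
python3 -c "
import cv2;from h import *
cv2.imwrite('pics/w5d.png',crop(cv2.imread('pics/w5.png'),225,175,190,130,4))"
```

```text
(no output)
```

View pics/w5d.png

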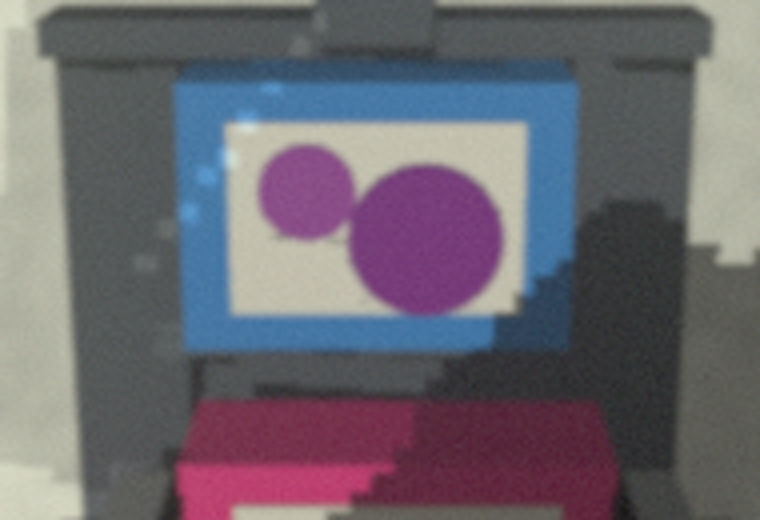

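```bash
python3 - <<'E'
from quad import *
g=lambda pts,o,s:[(o[0]+x/s,o[1]+y/s) for x,y in pts]
r=quad("w5",g([(175,84),(579,84),(570,350),(184,352)],(225,175),4),.021)
pl=quad("w5",g([(59,75),(694,75),(674,470),(81,470)],(225,175),4),.005)
p=quad("w5",g([(163,272),(492,276),(485,474),(173,474)],(215,200),3),.0436-.0004)
u=np.array([np.cos(np.radians(4.2)),np.sin(np.radians(4.2)),0]); print(r+.034*u)
E
```

```text
centre [ 0.4999 -0.2371  0.021 ] L 0.04 S 0.0279 yawL 94.24 yawS -176.09 in tool [ 0.0305 -0.0019  0.0227]
centre [ 0.511  -0.2365  0.005 ] L 0.0693 S 0.0466 yawL 94.07 yawS -175.94 in tool [ 0.0193 -0.0021  0.0387]
centre [ 0.5306 -0.2328  0.0432] L 0.0398 S 0.0276 yawL 93.67 yawS -175.5 in tool [-0.0003  0.0002  0.0004]
[ 0.53383656 -0.2346067   0.021     ]
```

```bash
python3 - <<'E'
from h import *
rows([0.5335,-0.2348,0.034],yawdown(94.15))
E
```

```text
t6.47 P [ 0.53   -0.2329  0.0431] n 1 dist 0.01 ang 0.005 F [-1.8 -0.3 -0.8] op 0.0394
tx:-0.34 ty:-0.22 tz:0.91 wx:0.002 wy:-0.004 wz:-0.001
```

{"method": "send_rows", "body": {"series": [{"tx":-0.34,"ty":-0.22,"tz":0.9,"wx":0,"wy":-0.004,"wz":0,"jaw":1}]}}

```text
t: 6.6
tool_pos: [0.5352, -0.2356, 0.0358]
tool_rot: [-0.113, 3.137, -0.0]
contact_force: [-0.0, -1.0, -0.3]
opening: 0.0397
```

```bash
python3 - <<'E'
from h import *
rows([0.5335,-0.2348,0.029],yawdown(94.15))
E
```

```text
t6.60 P [ 0.5352 -0.2356  0.0358] n 1 dist 0.007 ang 0.003 F [-0.  -1.  -0.3] op 0.0397
tx:0.16 ty:0.1 tz:0.68 wx:-0 wy:0.003 wz:-0
```

{"method": "send_rows", "body": {"series": [{"tx":0.12,"ty":0.08,"tz":0.6,"wx":0,"wy":0.002,"wz":0,"jaw":1}]}}

```text
t: 6.72
tool_pos: [0.5347, -0.2354, 0.0301]
tool_rot: [-0.113, 3.137, -0.002]
contact_force: [0.2, 0.3, -0.3]
opening: 0.0393
```

```bash
python3 - <<'E'
from h import *
rows([0.5335,-0.2348,0.025],yawdown(94.15))
E
```

```text
t6.72 P [ 0.5347 -0.2354  0.0301] n 1 dist 0.0053 ang 0.002 F [ 0.2  0.3 -0.3] op 0.0393
tx:0.12 ty:0.07 tz:0.51 wx:-0.001 wy:0.002 wz:-0.001
```

{"method": "send_rows", "body": {"series": [{"tx":0.15,"ty":0.08,"tz":0.1,"wx":0,"wy":0,"wz":0,"jaw":1}]}}

```text
t: 6.85
tool_pos: [0.5333, -0.2347, 0.0291]
tool_rot: [-0.113, 3.137, -0.002]
contact_force: [-0.5, -0.7, -0.8]
opening: 0.0391
```

```bash
python3 - <<'E'
from h import *
rows([0.5335,-0.2348,0.025],yawdown(94.15))
E
```

```text
t6.85 P [ 0.5333 -0.2347  0.0291] n 1 dist 0.0041 ang 0.003 F [-0.5 -0.7 -0.8] op 0.0391
tx:-0.01 ty:-0.01 tz:0.41 wx:-0.001 wy:0.002 wz:-0
```

{"method": "send_rows", "body": {"series": [{"tx":0,"ty":0,"tz":0.35,"wx":0,"wy":0,"wz":0,"jaw":1}]}}

```text
t: 6.98
tool_pos: [0.5338, -0.235, 0.0261]
tool_rot: [-0.113, 3.136, -0.003]
contact_force: [0.2, 0.1, -0.1]
opening: 0.0394
```

```bash
python3 - <<'E'
from h import *
rows([0.5335,-0.2348,0.022],yawdown(94.15))
E
python3 look.py wrist w6;  python3 -c "
import cv2;from h import *
cv2.imwrite('pics/w6c.png',crop(cv2.imread('pics/w6.png'),215,200,220,200,3))"
```

```text
t6.97 P [ 0.5338 -0.235   0.0261] n 1 dist 0.0041 ang 0.004 F [ 0.2  0.1 -0.1] op 0.0394
tx:0.03 ty:0.02 tz:0.41 wx:-0.002 wy:0.003 wz:-0
t 6.975 P [ 0.5338 -0.235   0.0261] jaw yaw 94.13 z [ 0.003 -0.002 -1.   ] q [-0.54  0.18  1.86  0.    1.09 -2.19] F [ 0.2  0.1 -0.1] op 0.0394
```

View pics/w6c.png

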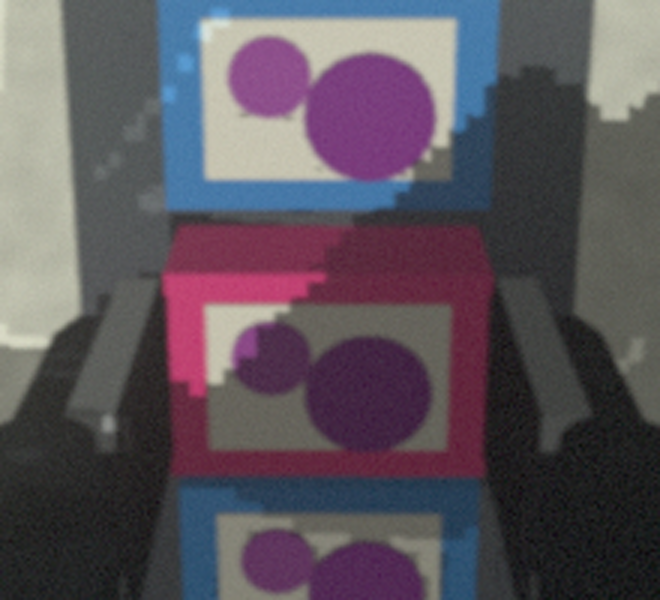

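{"method": "send_rows", "body": {"series": [{"tx":0.03,"ty":0,"tz":0.35,"wx":0,"wy":0.002,"wz":0,"jaw":1}]}}

```text
t: 7.15
tool_pos: [0.5333, -0.2349, 0.0221]
tool_rot: [-0.113, 3.139, -0.003]
contact_force: [0.6, -0.5, -0.3]
opening: 0.039
```

```bash
python3 - <<'E'
from h import *
rows([0.5335,-0.2348,0.0215],yawdown(94.15))
E
```

```text
t7.15 P [ 0.5333 -0.2349  0.0221] n 1 dist 0.0006 ang 0.002 F [ 0.6 -0.5 -0.3] op 0.039
tx:-0.02 ty:0.01 tz:0.06 wx:-0.002 wy:0.001 wz:-0
```

{"method": "send_rows", "body": {"series": [{"tx":0,"ty":0,"tz":0.07,"wx":0,"wy":0,"wz":0,"jaw":1},{"tx":0,"ty":0,"tz":0,"wx":0,"wy":0,"wz":0,"jaw":0.35},{"tx":0,"ty":0,"tz":0,"wx":0,"wy":0,"wz":0,"jaw":0.35}]}}

```text
t: 7.52
tool_pos: [0.5334, -0.2349, 0.0213]
tool_rot: [-0.113, 3.139, -0.003]
contact_force: [0.4, -0.0, -0.3]
opening: 0.0557
```

```bash
python3 - <<'E'
from h import *
rows([0.58,-0.2348,0.17],yawdown(94.15),n=4)
E
python3 look.py wrist w7;  python3 -c "
import cv2;from h import *
cv2.imwrite('pics/w7c.png',crop(cv2.imread('pics/w7.png'),215,190,220,200,3))"
```

```text
t7.53 P [ 0.5334 -0.2349  0.0213] n 4 dist 0.1558 ang 0.002 F [ 0.4 -0.  -0.3] op 0.0557
tx:-1.17 ty:-0.09 tz:-3.72 wx:-0 wy:0 wz:-0
tx:-1.17 ty:-0.09 tz:-3.72 wx:-0 wy:0 wz:-0
tx:-1.16 ty:-0.08 tz:-3.72 wx:-0 wy:0 wz:-0
tx:-1.16 ty:-0.08 tz:-3.72 wx:-0 wy:0 wz:-0
t 7.525 P [ 0.5334 -0.2349  0.0213] jaw yaw 94.13 z [ 0.001 -0.002 -1.   ] q [-0.54  0.19  1.86 -0.    1.09 -2.18] F [ 0.4 -0.  -0.3] op 0.0557
```

View pics/w7c.png

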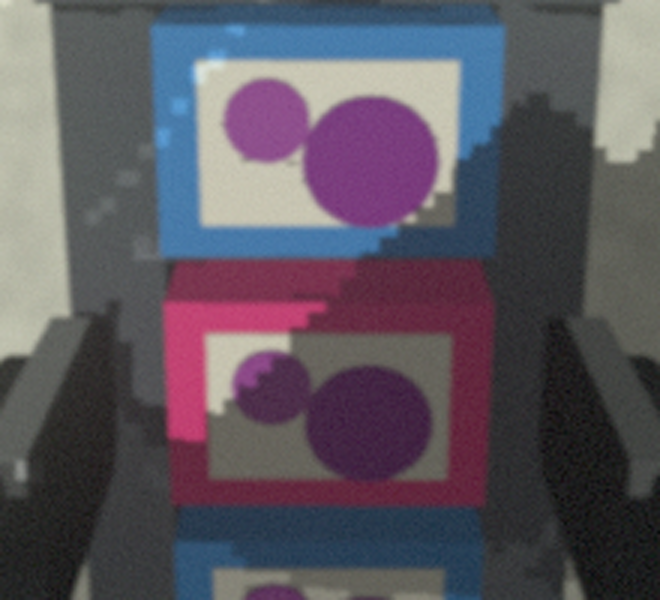

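{"method": "send_rows", "body": {"series": [{"tx":0,"ty":0,"tz":-2.5,"wx":0,"wy":0,"wz":0,"jaw":0.35},{"tx":-1,"ty":0,"tz":-4,"wx":0,"wy":0,"wz":0,"jaw":0.35},{"tx":-1.5,"ty":0,"tz":-5,"wx":0,"wy":0,"wz":0,"jaw":0.4},{"tx":-1.5,"ty":0,"tz":-5,"wx":0,"wy":0,"wz":0,"jaw":0.4},{"tx":0,"ty":0,"tz":0,"wx":0,"wy":0,"wz":0,"jaw":0.4}]}}

```text
t: 8.2
tool_pos: [0.5734, -0.2313, 0.1903]
tool_rot: [0.112, -3.139, 0.0]
contact_force: [0.1, -0.6, 0.9]
opening: 0.0513
```

```bash
python3 look.py wrist w8;  python3 -c "
import cv2;from h import *
cv2.imwrite('pics/w8c.png',crop(cv2.imread('pics/w8.png'),270,10,130,260,4)[:,:])
cv2.imwrite('pics/w8c.png',crop(cv2.imread('pics/w8.png'),270,90,130,150,4)[:,:])"
```

```text
t 8.2 P [ 0.5734 -0.2313  0.1903] jaw yaw 94.1 z [-0.001 -0.    -1.   ] q [-0.5   0.07  1.68 -0.    1.39 -2.15] F [ 0.1 -0.6  0.9] op 0.0513
```

View pics/w8.png

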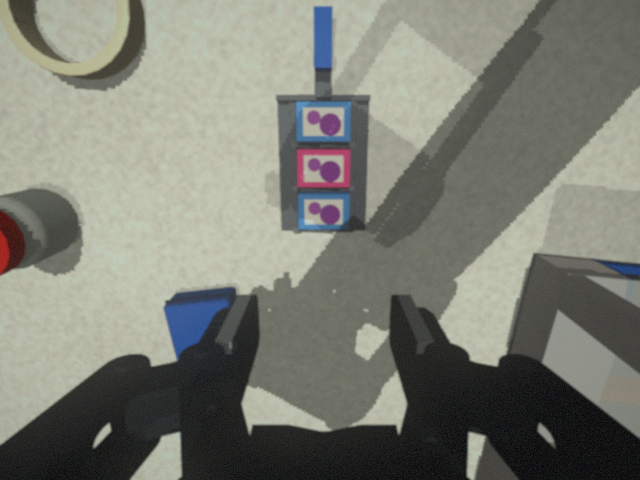

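View pics/w8c.png

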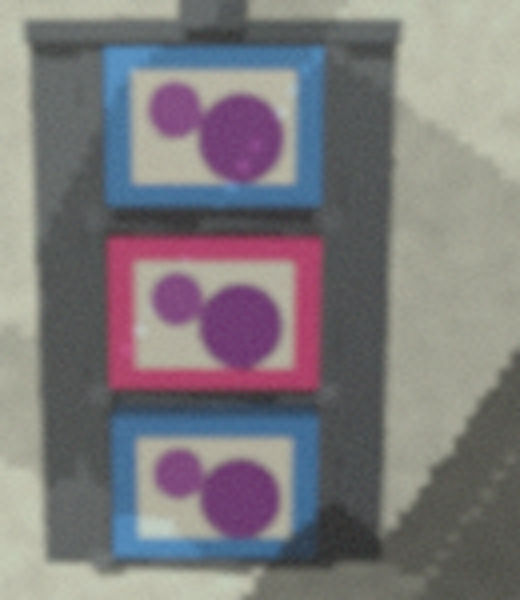

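```bash
python3 - <<'E'
from h import *
rows([0.38,0.03,0.17],yawdown(90,30),n=8,vmax=5)
E
```

```text
t8.25 P [ 0.5716 -0.2306  0.1871] n 8 dist 0.3239 ang 0.534 F [ 0.2  0.4 -0.9] op 0.0511
tx:2.16 ty:3.42 tz:0.24 wx:0.003 wy:-0.066 wz:0.009
tx:2.2 ty:3.4 tz:0.08 wx:0.003 wy:-0.066 wz:0.009
tx:2.23 ty:3.38 tz:-0.07 wx:0.003 wy:-0.066 wz:0.009
tx:2.24 ty:3.36 tz:-0.23 wx:0.003 wy:-0.066 wz:0.009
tx:2.25 ty:3.34 tz:-0.39 wx:0.003 wy:-0.066 wz:0.009
tx:2.25 ty:3.32 tz:-0.55 wx:0.003 wy:-0.066 wz:0.009
tx:2.24 ty:3.3 tz:-0.7 wx:0.003 wy:-0.066 wz:0.009
tx:2.21 ty:3.28 tz:-0.86 wx:0.003 wy:-0.066 wz:0.009
```

{"method": "send_rows", "body": {"series": [{"tx":2.2,"ty":3.4,"tz":0.2,"wx":0,"wy":-0.066,"wz":0.009,"jaw":0.4},{"tx":2.2,"ty":3.4,"tz":0.1,"wx":0,"wy":-0.066,"wz":0.009,"jaw":0.4},{"tx":2.2,"ty":3.4,"tz":-0.1,"wx":0,"wy":-0.066,"wz":0.009,"jaw":0.4},{"tx":2.2,"ty":3.4,"tz":-0.2,"wx":0,"wy":-0.066,"wz":0.009,"jaw":0.4},{"tx":2.2,"ty":3.3,"tz":-0.4,"wx":0,"wy":-0.066,"wz":0.009,"jaw":0.4}]}}

```text
t: 8.88
tool_pos: [0.446, -0.0632, 0.1664]
tool_rot: [-0.027, 2.823, 0.032]
contact_force: [-0.2, 0.9, 1.3]
opening: 0.0513
```

{"method": "send_rows", "body": {"series": [{"tx":2.2,"ty":3.3,"tz":-0.6,"wx":0,"wy":-0.066,"wz":0.009,"jaw":0.4},{"tx":2.2,"ty":3.3,"tz":-0.7,"wx":0,"wy":-0.066,"wz":0.009,"jaw":0.4},{"tx":2,"ty":2.5,"tz":-0.8,"wx":0,"wy":-0.05,"wz":0.009,"jaw":0.4},{"tx":0,"ty":0,"tz":0,"wx":0,"wy":0,"wz":0,"jaw":0.4}]}}

```text
t: 9.38
tool_pos: [0.3842, 0.0325, 0.1484]
tool_rot: [0.017, 2.665, 0.045]
contact_force: [0.1, -0.0, 0.3]
opening: 0.0514
```

```bash
python3 look.py wrist w9
```

```text
t 9.375 P [0.3842 0.0325 0.1484] jaw yaw 89.76 z [ 0.458  0.029 -0.888] q [-0.19 -1.01  2.55  0.13  1.14 -1.78] F [ 0.1 -0.   0.3] op 0.0514
```

View pics/w9.png

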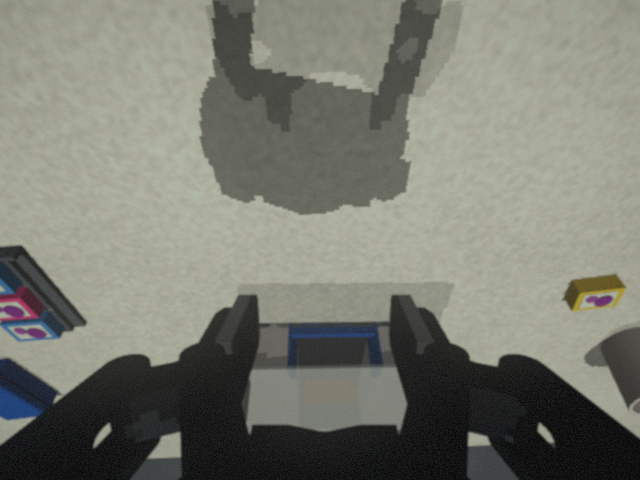

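```bash
cat > kin.py <<'E'
from h import *
from scipy.optimize import least_squares
D=[([1.12696,.05336,1.61431,0,1.47601],(.19921,.59176,.24105)),([.38,-.13,1.98,0,1.30],(.4412,.254,.1344)),([.40,.02,2.02,-.01,1.10],(.4372,.2639,.0304)),([.40,.04,2.04,0,1.06],(.4363,.2654,.0164)),([-.52,.06,1.68,0,1.40],(.5688,-.2386,.1966)),([-.54,.15,1.86,0,1.13],(.5303,-.2331,.0436)),([-.54,.19,1.86,0,1.09],(.5334,-.2349,.0213)),([-.5,.07,1.68,0,1.39],(.5734,-.2313,.1903))]
Rz=lambda a:Rot.from_euler("z",a).as_matrix(); Ry=lambda a:Rot.from_euler("y",a).as_matrix()
def fk(q,k,s4=1):
    a,h,L1,L2,e,d,lat=k
    A=Rz(q[0]); B=A@Ry(q[1]); C=B@Ry(q[2]); W=C@Rz(s4*q[3])@Ry(q[4])
    p=A@np.array([a,lat,h])+B@np.array([0,0,L1])+C@np.array([e,0,L2])+W@np.array([0,0,d])
    return p,W
E
python3 - <<'E'
from kin import *
o=ctrl.get_obs(); qc=o["q"]; pc=o["tool_pos"]; zc=Rot.from_rotvec(o["tool_rot"]).as_matrix()[:,2]
print(qc.round(4),pc.round(4),zc.round(4))
best=None
for s in (1,-1):
    def res(k):
        r=[]
        for q,p in D: r+=list((fk(q,k,s)[0]-p))
        p,W=fk(qc,k,s); r+=list(4*(p-pc))+list(.2*(W[:,2]-zc)); r+=[.01*(k[0]),.01*k[4]]
        return r
    f=least_squares(res,[0,.2,.3,.3,0,.25,.07]); print(s,f.x.round(4),f.cost,np.abs(f.fun[:24]).max(), f.fun[24:].round(4))
E
```

```text
[-0.1944 -1.0091  2.5492  0.1287  1.1383 -1.778 ] [0.385  0.0317 0.15  ] [ 0.4607  0.028  -0.8871]
1 [-0.0029  0.24    0.428   0.6135  0.0974  0.27    0.0739] 3.519840212122172e-05 0.0039833592932054795 [ 0.0001 -0.0005 -0.0002 -0.     -0.      0.     -0.      0.001 ]
-1 [ 0.0938  0.0371  0.2543  0.5418  0.1465 -0.1236  0.0852] 0.004073217212041411 0.030873717109472565 [-0.0129 -0.0214  0.01   -0.009  -0.0457  0.      0.0009  0.0015]
```

```bash
cat >> kin.py <<'E'
K=[-0.0029,0.24,0.428,0.6135,0.0974,0.27,0.0739]
lo=np.array([-3.01,-1.01,.06,-1.02,.09,-3.14]); hi=np.array([3.01,2.22,2.58,4.17,2.62,3.14])
def ik(P,R,q0=(-.2,-.5,2.3,.1,1.1,-1.8)):
    Rm=R.as_matrix()
    def res(q):
        p,W=fk(q,K); T=W@Rz(q[5]+OFF)
        return np.r_[(p-P)*5,(T-Rm).ravel()]
    f=least_squares(res,np.clip(q0,lo+1e-3,hi-1e-3),bounds=(lo,hi)); 
    p,W=fk(f.x,K); T=W@Rz(f.x[5]+OFF)
    return f.x,np.linalg.norm(p-P)*1000,np.degrees((Rot.from_matrix(T).inv()*R).magnitude())
OFF=0.
E
python3 - <<'E'
import kin; from kin import *
o=ctrl.get_obs(); Rm=Rot.from_rotvec(o["tool_rot"]).as_matrix(); p,W=fk(o["q"],K)
M=W.T@Rm; print("off",np.arctan2(M[1,0],M[0,0])-o["q"][5])
kin.OFF=np.arctan2(M[1,0],M[0,0])-o["q"][5]
for lean in (30,35,40):
    for nm,P,j in [("pick",(.448,-.241,.025),94.2),("pickhi",(.448,-.241,.09),94.2),("B.42",(.42,.043,.055),89),("B.43",(.43,.043,.045),89),("B.45",(.45,.043,.045),89),("Bside",(.43,-.1,.05),89),("home",(.565,.043,.03),89)]:
        q,ep,er=ik(np.array(P),yawdown(j,lean)); print(lean,nm,q.round(2),"err mm %.1f deg %.2f"%(ep,er))
E
```

```text
off 1.5707963267948966
30 pick [-0.86 -0.18  2.3   0.6   0.79 -2.89] err mm 0.0 deg 0.00
30 pickhi [-0.86 -0.32  2.28  0.53  0.92 -2.77] err mm 0.0 deg 0.00
30 B.42 [-0.1  -0.69  2.57  0.06  0.74 -1.69] err mm 0.0 deg 0.00
30 B.43 [-0.1  -0.61  2.55  0.06  0.68 -1.69] err mm 0.0 deg 0.00
30 B.45 [-0.09 -0.52  2.5   0.06  0.64 -1.68] err mm 0.0 deg 0.00
30 Bside [-0.56 -0.56  2.51  0.38  0.77 -2.33] err mm 0.0 deg 0.00
30 home [-0.07 -0.1   2.22  0.05  0.5  -1.66] err mm 0.0 deg 0.00
35 pick [-0.9  -0.19  2.33  0.75  0.78 -3.03] err mm 0.0 deg 0.00
35 pickhi [-0.9  -0.34  2.32  0.65  0.9  -2.89] err mm 0.0 deg 0.00
35 B.42 [-0.09 -0.68  2.58  0.05  0.66 -1.67] err mm 10.5 deg 1.85
35 B.43 [-0.09 -0.63  2.58  0.07  0.6  -1.69] err mm 5.6 deg 0.97
35 B.45 [-0.1  -0.57  2.55  0.09  0.55 -1.71] err mm 0.0 deg 0.00
35 Bside [-0.6  -0.62  2.57  0.49  0.72 -2.44] err mm 0.0 deg 0.00
35 home [-0.07 -0.13  2.27  0.08  0.39 -1.68] err mm 0.0 deg 0.00
40 pick [-0.93 -0.2   2.36  0.86  0.77 -3.14] err mm 2.6 deg 1.10
40 pickhi [-0.94 -0.35  2.35  0.78  0.89 -3.02] err mm 0.0 deg 0.00
40 B.42 [-0.07 -0.66  2.58  0.03  0.58 -1.63] err mm 22.6 deg 3.85
40 B.43 [-0.08 -0.61  2.58  0.05  0.52 -1.66] err mm 17.7 deg 2.90
40 B.45 [-0.09 -0.58  2.58  0.1   0.46 -1.72] err mm 5.8 deg 0.91
40 Bside [-0.62 -0.61  2.58  0.61  0.69 -2.57] err mm 9.1 deg 1.50
40 home [-0.07 -0.14  2.31  0.13  0.28 -1.74] err mm 0.0 deg 0.00
```

```bash
python3 -c "
import cv2;from h import *
cv2.imwrite('pics/w9c.png',crop(cv2.imread('pics/w9.png'),225,270,200,150,4))"
```

```text
(no output)
```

View pics/w9c.png

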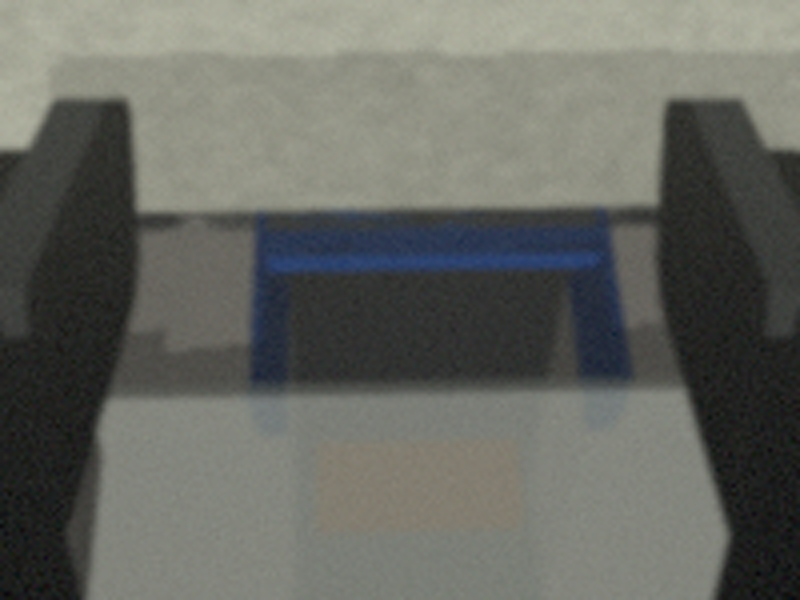

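```bash
python3 - <<'E'
from quad import *
c,P,rv=pickle.load(open("pics/w9.pkl","rb"))
g=lambda x,y:(225+x/4,270+y/4)
for n,p,z in [("L front top",(268,257),.014),("R front top",(601,250),.014),("L rear top",(268,273),.014),("R rear top",(601,266),.014),("foot L",(140,214),0),("foot R",(655,209),0),("foot m",(420,212),0),("blue out L",(257,225),.0),("blue out R",(606,221),.0),("coverL",(110,395),.048),("coverR",(690,384),.048),("cheek end L in",(290,380),.048),("ejL",(316,440),.03),("ejR",(525,440),.03)]:
    print(n,px2w(c,g(*p),z).round(4))
E
```

```text
L front top [0.5961 0.0049 0.014 ]
R front top [0.5979 0.0877 0.014 ]
L rear top [0.6032 0.0044 0.014 ]
R rear top [0.6051 0.0884 0.014 ]
foot L [ 0.5962 -0.0279  0.    ]
foot R [0.6014 0.1038 0.    ]
foot m [0.5994 0.0432 0.    ]
blue out L [0.6028 0.0013 0.    ]
blue out R [0.6061 0.0916 0.    ]
coverL [ 0.5988 -0.0312  0.048 ]
coverR [0.6032 0.1049 0.048 ]
cheek end L in [0.5948 0.0108 0.048 ]
ejL [0.6599 0.0143 0.03  ]
ejR [0.6642 0.0707 0.03  ]
```

```bash
python3 - <<'E'
from h import *
rows([0.455,0.045,0.125],yawdown(88.5,32),n=3,vmax=5)
E
```

```text
t9.43 P [0.385  0.0317 0.15  ] n 3 dist 0.0755 ang 0.09 F [-0.1 -0.7 -0.7] op 0.0511
tx:-1.68 ty:0.43 tz:1.83 wx:0.013 wy:-0.027 wz:0
tx:-1.63 ty:0.45 tz:1.87 wx:0.013 wy:-0.027 wz:0
tx:-1.58 ty:0.48 tz:1.9 wx:0.013 wy:-0.027 wz:0
```

{"method": "send_rows", "body": {"series": [{"tx":-1.7,"ty":0.4,"tz":1.8,"wx":0.013,"wy":-0.027,"wz":0,"jaw":0},{"tx":-1.7,"ty":0.4,"tz":1.8,"wx":0.013,"wy":-0.027,"wz":0,"jaw":0},{"tx":-1.2,"ty":0.4,"tz":1.5,"wx":0.013,"wy":-0.027,"wz":0,"jaw":0},{"tx":0,"ty":0,"tz":0,"wx":0,"wy":0,"wz":0,"jaw":0}]}}

```text
t: 9.93
tool_pos: [0.4547, 0.0393, 0.1314]
tool_rot: [0.038, 2.572, -0.017]
contact_force: [0.0, -0.8, 0.6]
opening: 0.0852
```

```bash
python3 look.py wrist w10;python3 -c "
import cv2;from h import *
cv2.imwrite('pics/w10c.png',crop(cv2.imread('pics/w10.png'),200,260,240,170,3.3))"
```

```text
t 9.925 P [0.4547 0.0393 0.1314] jaw yaw 88.26 z [ 0.539 -0.02  -0.842] q [-0.1  -0.71  2.46  0.04  0.82 -1.66] F [ 0.  -0.8  0.6] op 0.0852
```

View pics/w10c.png

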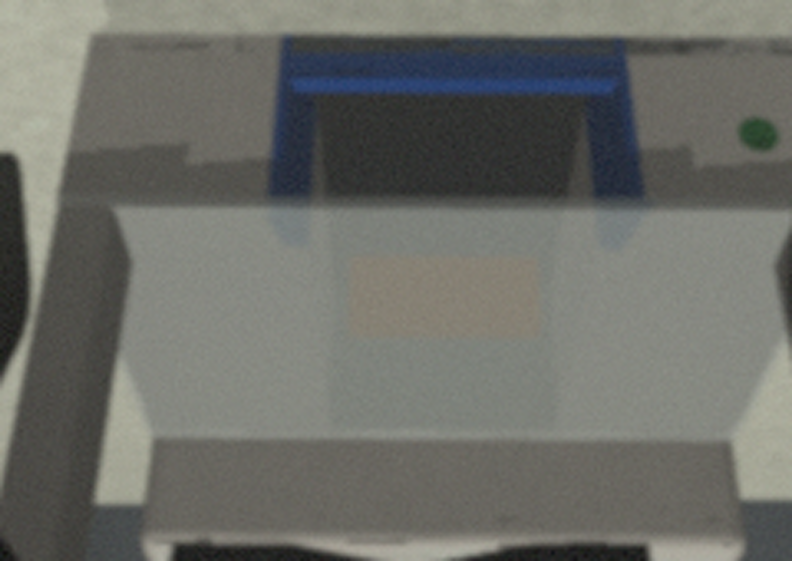

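```bash
python3 - <<'E'
from quad import *
c,P,rv=pickle.load(open("pics/w10.pkl","rb"))
g=lambda x,y:(200+x/3.3,260+y/3.3)
pts={}
for n,p,z in [("L front top",(290,79),.014),("R front top",(620,78),.014),("L rear top",(293,95),.014),("R rear top",(613,95),.014),("foot L",(95,34),0),("foot R",(785,40),0),("foot m",(450,36),0),("cheek outL z0",(284,37),0),("cheek outR z0",(622,40),0),("coverL",(115,205),.048),("coverR",(790,207),.048),("cheekL top out",(268,200),.048),("cheekR top out",(645,200),.048),("backL",(155,438),.048),("backR",(733,441),.048)]:
    pts[n]=px2w(c,g(*p),z); print(n,pts[n].round(4))
for a,b in [("L front top","R front top"),("L rear top","R rear top"),("foot L","foot R"),("coverL","coverR"),("cheekL top out","cheekR top out"),("backL","backR")]:
    d=pts[b]-pts[a]; print(a,np.degrees(np.arctan2(-d[0],d[1])).round(2),((pts[a]+pts[b])/2).round(4),np.linalg.norm(d).round(4))
E
```

```text
L front top [0.5965 0.0043 0.014 ]
R front top [0.5982 0.0884 0.014 ]
L rear top [0.6038 0.0044 0.014 ]
R rear top [0.6059 0.0873 0.014 ]
foot L [ 0.5948 -0.0477  0.    ]
foot R [0.6021 0.1334 0.    ]
foot m [0.5981 0.0454 0.    ]
cheek outL z0 [0.5974 0.0018 0.    ]
cheek outR z0 [0.601  0.0906 0.    ]
coverL [ 0.5992 -0.036   0.048 ]
coverR [0.6041 0.1261 0.048 ]
cheekL top out [0.5977 0.0011 0.048 ]
cheekR top out [0.5999 0.091  0.048 ]
backL [ 0.7533 -0.0539  0.048 ]
backR [0.7601 0.1371 0.048 ]
L front top -1.16 [0.5974 0.0464 0.014 ] 0.0841
L rear top -1.45 [0.6048 0.0458 0.014 ] 0.0829
foot L -2.31 [0.5985 0.0429 0.    ] 0.1813
coverL -1.74 [0.6017 0.0451 0.048 ] 0.1621
cheekL top out -1.4 [0.5988 0.046  0.048 ] 0.0899
backL -2.03 [0.7567 0.0416 0.048 ] 0.1911
```

```bash
sed -i 's/^OFF=0\./OFF=np.pi\/2/' kin.py; cat >> h.py <<'E'
yi=np.radians(-1.8); MO=np.array([.5975,.0462,0]); U=np.array([np.cos(yi),np.sin(yi),0]); V=np.array([-np.sin(yi),np.cos(yi),0])
def imz(x,y,z): return MO+U*x+V*y+np.array([0,0,z])
E
python3 - <<'E'
from kin import *
for lean in (34,35,36,38):
    R=yawdown(88.2,lean); zt=R.as_matrix()[:,2]
    for x,z in [(-.16,.1),(-.16,.045),(-.15,.045),(-.14,.045),(-.125,.045),(-.022,.045),(-.027,.0315)]:
        q,ep,er=ik(imz(x,0,z)+.008*zt,R); print(lean,x,z,q.round(2),"err mm %.1f deg %.2f"%(ep,er))
    R=yawdown(94.2,lean); zt=R.as_matrix()[:,2]
    for dz in (0,.08):
        q,ep,er=ik(np.array([.448,-.2408,.0255+dz])+.008*zt,R); print("pick",dz,q.round(2),"%.1f %.2f"%(ep,er))
E
```

```text
34 -0.16 0.1 [-0.06 -0.71  2.54  0.03  0.73 -1.62] err mm 0.0 deg 0.00
34 -0.16 0.045 [-0.06 -0.57  2.56  0.03  0.56 -1.62] err mm 0.0 deg 0.00
34 -0.15 0.045 [-0.06 -0.52  2.53  0.03  0.54 -1.62] err mm 0.0 deg 0.00
34 -0.14 0.045 [-0.06 -0.48  2.51  0.03  0.52 -1.62] err mm 0.0 deg 0.00
34 -0.125 0.045 [-0.06 -0.42  2.47  0.03  0.5  -1.62] err mm 0.0 deg 0.00
34 -0.022 0.045 [-0.05 -0.1   2.22  0.03  0.43 -1.61] err mm 0.0 deg 0.00
34 -0.027 0.0315 [-0.05 -0.08  2.24  0.03  0.4  -1.62] err mm 0.0 deg 0.00
pick 0 [-0.88 -0.16  2.32  0.73  0.76 -3.01] 0.0 0.00
pick 0.08 [-0.88 -0.34  2.3   0.61  0.92 -2.84] 0.0 0.00
35 -0.16 0.1 [-0.06 -0.73  2.55  0.03  0.71 -1.62] err mm 0.0 deg 0.00
35 -0.16 0.045 [-0.06 -0.58  2.57  0.03  0.54 -1.63] err mm 0.0 deg 0.00
35 -0.15 0.045 [-0.06 -0.53  2.54  0.04  0.52 -1.63] err mm 0.0 deg 0.00
35 -0.14 0.045 [-0.06 -0.49  2.52  0.03  0.5  -1.63] err mm 0.0 deg 0.00
35 -0.125 0.045 [-0.06 -0.43  2.48  0.03  0.48 -1.62] err mm 0.0 deg 0.00
35 -0.022 0.045 [-0.05 -0.11  2.23  0.03  0.41 -1.62] err mm 0.0 deg 0.00
35 -0.027 0.0315 [-0.05 -0.09  2.24  0
[... 695 characters left out ...]
.76 -3.07] 0.0 0.00
pick 0.08 [-0.9  -0.35  2.31  0.66  0.91 -2.89] 0.0 0.00
38 -0.16 0.1 [-0.06 -0.77  2.58  0.03  0.67 -1.62] err mm 0.1 deg 0.01
38 -0.16 0.045 [-0.06 -0.58  2.58  0.02  0.49 -1.61] err mm 4.6 deg 0.75
38 -0.15 0.045 [-0.06 -0.56  2.57  0.04  0.46 -1.63] err mm 0.0 deg 0.00
38 -0.14 0.045 [-0.06 -0.51  2.55  0.04  0.44 -1.63] err mm 0.0 deg 0.00
38 -0.125 0.045 [-0.06 -0.45  2.51  0.04  0.42 -1.63] err mm 0.0 deg 0.00
38 -0.022 0.045 [-0.05 -0.12  2.26  0.04  0.34 -1.63] err mm 0.0 deg 0.00
38 -0.027 0.0315 [-0.05 -0.1   2.27  0.05  0.31 -1.63] err mm 0.0 deg 0.00
pick 0 [-0.92 -0.16  2.34  0.85  0.76 -3.14] 0.0 0.00
pick 0.08 [-0.92 -0.35  2.33  0.71  0.9  -2.94] 0.0 0.00
```

```bash
python3 - <<'E'
from h import *
R=yawdown(94.2,35); zt=R.as_matrix()[:,2]
rows(np.array([.448,-.2408,.11])+.008*zt,R,n=8)
E
```

```text
t9.97 P [0.4548 0.0392 0.1321] n 8 dist 0.2811 ang 0.112 F [1.  1.1 0.4] op 0.0853
tx:0.13 ty:-3.49 tz:0.36 wx:-0.008 wy:-0.005 wz:-0.011
tx:0.17 ty:-3.49 tz:0.33 wx:-0.008 wy:-0.005 wz:-0.011
tx:0.21 ty:-3.49 tz:0.3 wx:-0.008 wy:-0.005 wz:-0.011
tx:0.25 ty:-3.49 tz:0.27 wx:-0.008 wy:-0.005 wz:-0.011
tx:0.29 ty:-3.49 tz:0.24 wx:-0.008 wy:-0.005 wz:-0.011
tx:0.33 ty:-3.49 tz:0.22 wx:-0.008 wy:-0.005 wz:-0.011
tx:0.36 ty:-3.49 tz:0.19 wx:-0.008 wy:-0.005 wz:-0.011
tx:0.4 ty:-3.49 tz:0.16 wx:-0.008 wy:-0.005 wz:-0.011
```

{"method": "send_rows", "body": {"series": [{"tx":0.1,"ty":-3.5,"tz":0.3,"wx":-0.008,"wy":-0.005,"wz":-0.011,"jaw":0.45},{"tx":0.2,"ty":-3.5,"tz":0.3,"wx":-0.008,"wy":-0.005,"wz":-0.011,"jaw":0.45},{"tx":0.2,"ty":-3.5,"tz":0.3,"wx":-0.008,"wy":-0.005,"wz":-0.011,"jaw":0.45},{"tx":0.25,"ty":-3.5,"tz":0.3,"wx":-0.008,"wy":-0.005,"wz":-0.011,"jaw":0.45},{"tx":0.3,"ty":-3.5,"tz":0.2,"wx":-0.008,"wy":-0.005,"wz":-0.011,"jaw":0.45}]}}

```text
t: 10.6
tool_pos: [0.4543, -0.1424, 0.1227]
tool_rot: [-0.059, 2.533, 0.007]
contact_force: [1.0, -0.3, -0.2]
opening: 0.0468
```

{"method": "send_rows", "body": {"series": [{"tx":0.3,"ty":-3.5,"tz":0.2,"wx":-0.008,"wy":-0.005,"wz":-0.011,"jaw":0.45},{"tx":0.35,"ty":-3.5,"tz":0.2,"wx":-0.008,"wy":-0.005,"wz":-0.011,"jaw":0.45},{"tx":0.4,"ty":-2.5,"tz":0.1,"wx":-0.008,"wy":-0.005,"wz":-0.011,"jaw":0.45},{"tx":0,"ty":0,"tz":0,"wx":0,"wy":0,"wz":0,"jaw":0.45}]}}

```text
t: 11.1
tool_pos: [0.4522, -0.2479, 0.1196]
tool_rot: [-0.105, 2.508, 0.011]
contact_force: [-0.6, 0.9, 0.1]
opening: 0.0468
```

```bash
python3 - <<'E'
from h import *
R=yawdown(94.2,35); zt=R.as_matrix()[:,2]
rows(np.array([.448,-.2408,.07])+.008*zt,R)
E
python3 look.py wrist w11;python3 -c "
import cv2;from h import *
cv2.imwrite('pics/w11c.png',crop(cv2.imread('pics/w11.png'),200,230,250,230,2.6))"
```

```text
t11.10 P [ 0.4522 -0.2479  0.1196] n 2 dist 0.0566 ang 0.027 F [-0.6  0.9  0.1] op 0.0468
tx:1.61 ty:0.42 tz:2.29 wx:-0.005 wy:0.01 wz:0.007
tx:1.59 ty:0.39 tz:2.31 wx:-0.005 wy:0.01 wz:0.007
t 11.1 P [ 0.4522 -0.2479  0.1196] jaw yaw 94.49 z [ 0.589  0.033 -0.807] q [-0.91 -0.38  2.3   0.65  0.94 -2.88] F [-0.6  0.9  0.1] op 0.0468
```

View pics/w11c.png

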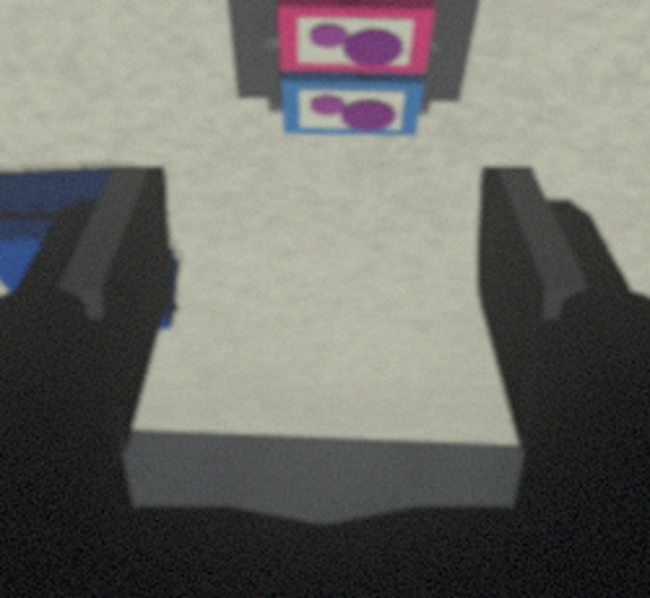

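{"method": "send_rows", "body": {"series": [{"tx":1.6,"ty":0.4,"tz":2.3,"wx":-0.005,"wy":0.01,"wz":0.007,"jaw":0.45},{"tx":1.6,"ty":0.4,"tz":2.3,"wx":-0.005,"wy":0.01,"wz":0.007,"jaw":0.45}]}}

```text
t: 11.4
tool_pos: [0.4542, -0.2407, 0.0671]
tool_rot: [-0.097, 2.524, 0.021]
contact_force: [0.4, -0.5, 0.8]
opening: 0.0469
```

```bash
python3 - <<'E'
from h import *
R=yawdown(94.2,35); zt=R.as_matrix()[:,2]
rows(np.array([.448,-.2408,.0255])+.008*zt,R)
E
python3 look.py wrist w12
```

```text
t11.40 P [ 0.4542 -0.2407  0.0671] n 1 dist 0.0482 ang 0.009 F [ 0.4 -0.5  0.8] op 0.0469
tx:2.91 ty:0.07 tz:3.84 wx:-0.005 wy:0.005 wz:0.005
t 11.4 P [ 0.4542 -0.2407  0.0671] jaw yaw 94.25 z [ 0.577  0.037 -0.816] q [-0.89 -0.28  2.32  0.69  0.84 -2.94] F [ 0.4 -0.5  0.8] op 0.0469
```

View pics/w12.png

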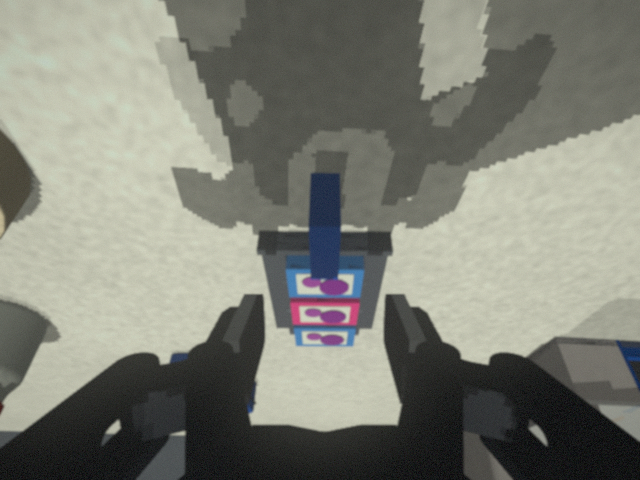

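{"method": "send_rows", "body": {"series": [{"tx":1.4,"ty":0.05,"tz":1.9,"wx":-0.003,"wy":0.003,"wz":0.003,"jaw":0.45},{"tx":1.3,"ty":0,"tz":1.6,"wx":0,"wy":0,"wz":0,"jaw":0.45}]}}

```text
t: 11.7
tool_pos: [0.4515, -0.2371, 0.0208]
tool_rot: [-0.098, 2.528, 0.03]
contact_force: [-0.3, 0.1, 0.5]
opening: 0.0471
```

```bash
python3 - <<'E'
from h import *
R=yawdown(94.2,35); zt=R.as_matrix()[:,2]
rows(np.array([.448,-.2408,.0255])+.008*zt,R)
E
```

```text
t11.70 P [ 0.4515 -0.2371  0.0208] n 1 dist 0.004 ang 0.004 F [-0.3  0.1  0.5] op 0.0471
tx:0.04 ty:-0.35 tz:0.2 wx:0.002 wy:0.001 wz:0.004
```

{"method": "send_rows", "body": {"series": [{"tx":0,"ty":-0.35,"tz":0.2,"wx":0,"wy":0,"wz":0.004,"jaw":0.45}]}}

```text
t: 11.82
tool_pos: [0.4523, -0.2388, 0.0184]
tool_rot: [-0.094, 2.529, 0.035]
contact_force: [-0.7, 0.2, 0.1]
opening: 0.047
```

```bash
python3 - <<'E'
from h import *
R=yawdown(94.2,35); zt=R.as_matrix()[:,2]
rows(np.array([.448,-.2408,.0255])+.008*zt,R)
E
python3 look.py wrist w13;python3 -c "
import cv2;from h import *
cv2.imwrite('pics/w13c.png',crop(cv2.imread('pics/w13.png'),200,200,250,230,2.6))"
```

```text
t11.82 P [ 0.4523 -0.2388  0.0184] n 1 dist 0.0017 ang 0.004 F [-0.7  0.2  0.1] op 0.047
tx:-0.04 ty:-0.16 tz:-0.04 wx:0.004 wy:0 wz:-0.001
t 11.825 P [ 0.4523 -0.2388  0.0184] jaw yaw 94.31 z [ 0.572  0.046 -0.819] q [-0.89 -0.16  2.33  0.76  0.76 -3.04] F [-0.7  0.2  0.1] op 0.047
```

View pics/w13c.png

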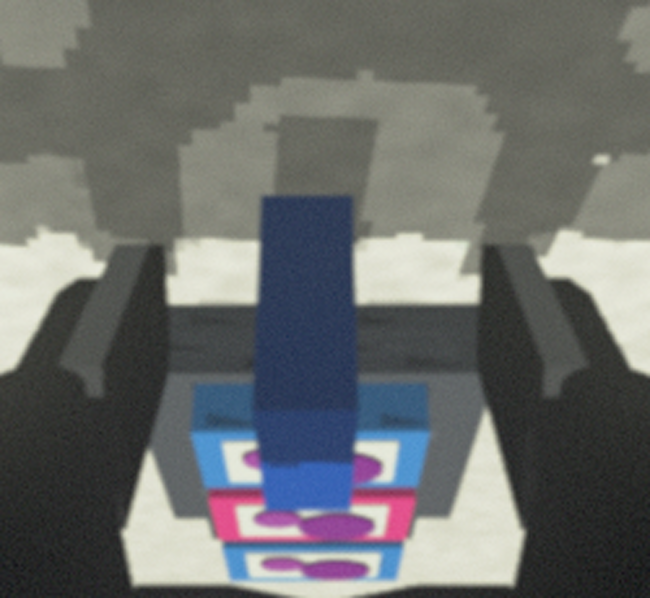

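{"method": "send_rows", "body": {"series": [{"tx":0,"ty":-0.2,"tz":-0.05,"wx":0.003,"wy":0,"wz":0,"jaw":0.45}], "squeeze": 110}}

```text
t: 12.0
tool_pos: [0.4537, -0.2427, 0.0215]
tool_rot: [-0.093, 2.526, 0.026]
contact_force: [0.4, 0.3, 0.9]
opening: 0.0469
```

```bash
python3 - <<'E'
from h import *
R=yawdown(94.2,35); zt=R.as_matrix()[:,2]
rows(np.array([.448,-.2408,.0255])+.008*zt,R)
E
```

```text
t12.00 P [ 0.4537 -0.2427  0.0215] n 1 dist 0.0035 ang 0.004 F [0.4 0.3 0.9] op 0.0469
tx:0.22 ty:0.23 tz:0.15 wx:-0.002 wy:0.003 wz:0.001
```

{"method": "send_rows", "body": {"series": [{"tx":0.15,"ty":0.18,"tz":0.1,"wx":0,"wy":0,"wz":0,"jaw":0.45}]}}

```text
t: 12.12
tool_pos: [0.4537, -0.2418, 0.0214]
tool_rot: [-0.094, 2.524, 0.023]
contact_force: [0.3, -0.3, -0.9]
opening: 0.0469
```

```bash
python3 - <<'E'
from h import *
R=yawdown(94.2,35); zt=R.as_matrix()[:,2]
rows(np.array([.448,-.2408,.0255])+.008*zt,R)
E
```

```text
t12.12 P [ 0.4537 -0.2418  0.0214] n 1 dist 0.003 ang 0.007 F [ 0.3 -0.3 -0.9] op 0.0469
tx:0.22 ty:0.14 tz:0.14 wx:-0.004 wy:0.005 wz:0.002
```

{"method": "send_rows", "body": {"series": [{"tx":0.22,"ty":0.14,"tz":0.1,"wx":-0.003,"wy":0.004,"wz":0,"jaw":0.45}]}}

```text
t: 12.25
tool_pos: [0.4526, -0.2406, 0.0199]
tool_rot: [-0.096, 2.528, 0.026]
contact_force: [-0.0, -0.2, 0.0]
opening: 0.0473
```

```bash
python3 - <<'E'
from h import *
R=yawdown(94.2,35); zt=R.as_matrix()[:,2]
rows(np.array([.448,-.2408,.0255])+.008*zt,R)
E
```

```text
t12.25 P [ 0.4526 -0.2406  0.0199] n 1 dist 0.001 ang 0.004 F [-0.  -0.2  0. ] op 0.0473
tx:0.05 ty:0.02 tz:0.08 wx:-0.002 wy:0.001 wz:0.003
```

Good: now close firmly.

{"method": "send_rows", "body": {"series": [{"tx":0,"ty":0,"tz":0.05,"wx":0,"wy":0,"wz":0,"jaw":0.8},{"tx":0,"ty":0,"tz":0,"wx":0,"wy":0,"wz":0,"jaw":1},{"tx":0,"ty":0,"tz":0,"wx":0,"wy":0,"wz":0,"jaw":1},{"tx":0,"ty":0,"tz":0,"wx":0,"wy":0,"wz":0,"jaw":1},{"tx":0,"ty":0,"tz":0,"wx":0,"wy":0,"wz":0,"jaw":1}], "squeeze": 110}}

```text
t: 12.88
tool_pos: [0.453, -0.2407, 0.0199]
tool_rot: [-0.096, 2.527, 0.026]
contact_force: [-0.6, -0.2, 1.7]
opening: 0.0106
```

```bash
python3 look.py wrist w14;python3 -c "
import cv2;from h import *
cv2.imwrite('pics/w14c.png',crop(cv2.imread('pics/w14.png'),200,200,250,230,2.6))"
```

```text
t 12.875 P [ 0.453  -0.2407  0.0199] jaw yaw 94.29 z [ 0.574  0.041 -0.818] q [-0.89 -0.16  2.33  0.76  0.75 -3.05] F [-0.6 -0.2  1.7] op 0.0106
```

View pics/w14c.png

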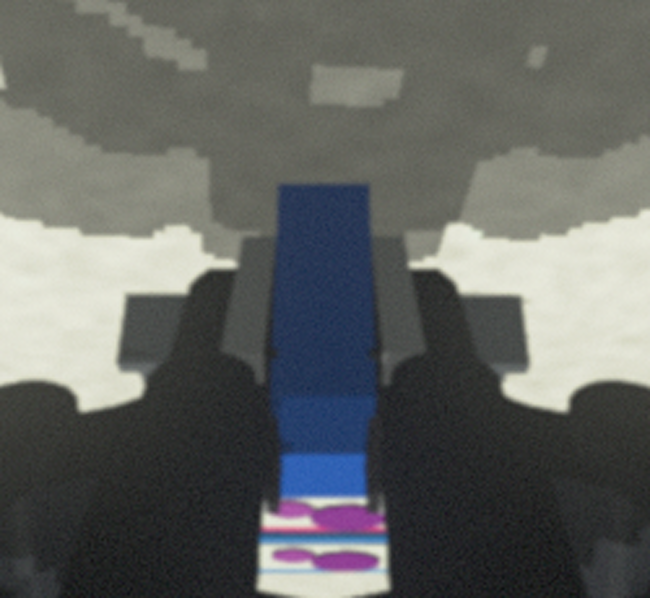

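{"method": "send_rows", "body": {"series": [{"tx":-0.3,"ty":0,"tz":-0.4,"wx":0,"wy":0,"wz":0,"jaw":1},{"tx":-0.6,"ty":0,"tz":-0.8,"wx":0,"wy":0,"wz":0,"jaw":1},{"tx":-0.6,"ty":0,"tz":-0.8,"wx":0,"wy":0,"wz":0,"jaw":1},{"tx":-0.6,"ty":0,"tz":-0.8,"wx":0,"wy":0,"wz":0,"jaw":1},{"tx":0,"ty":0,"tz":0,"wx":0,"wy":0,"wz":0,"jaw":1}]}}

```text
t: 13.55
tool_pos: [0.4527, -0.2392, 0.0555]
tool_rot: [-0.097, 2.531, 0.028]
contact_force: [0.0, 0.3, -3.1]
opening: 0.0101
```

```bash
python3 look.py wrist w15;python3 -c "
import cv2;from h import *
cv2.imwrite('pics/w15c.png',crop(cv2.imread('pics/w15.png'),200,200,250,230,2.6))"; python3 look.py scene s15;python3 -c "
import cv2;from h import *
cv2.imwrite('pics/s15c.png',crop(cv2.imread('pics/s15.png'),190,180,160,120,5))"
```

```text
t 13.55 P [ 0.4527 -0.2392  0.0555] jaw yaw 94.38 z [ 0.57   0.042 -0.82 ] q [-0.89 -0.25  2.32  0.69  0.82 -2.95] F [ 0.   0.3 -3.1] op 0.0101
t 13.6 P [ 0.4525 -0.2388  0.0548] jaw yaw 94.39 z [ 0.57   0.043 -0.821] q [-0.89 -0.25  2.32  0.69  0.82 -2.95] F [-0.4 -0.3 -3.2] op 0.0107
```

View pics/w15c.png

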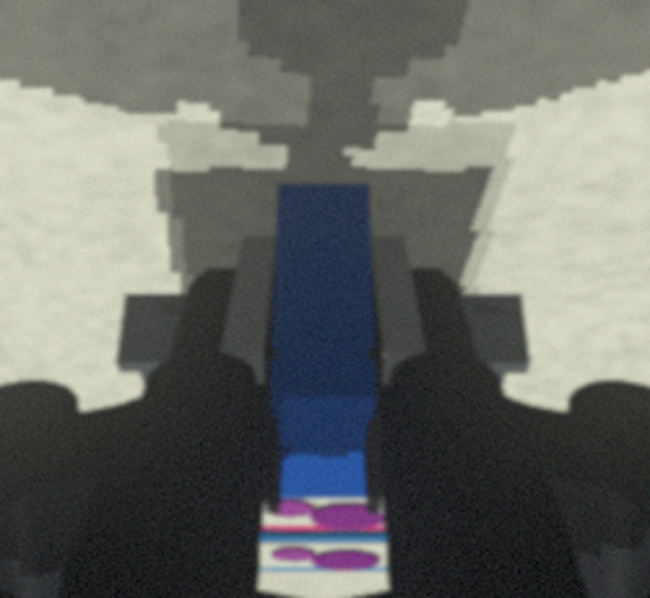

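View pics/s15c.png

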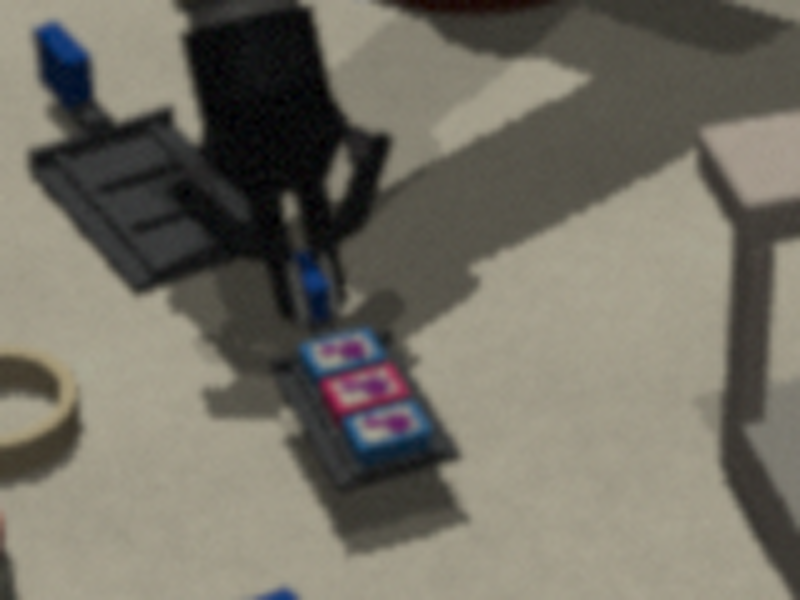

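```bash
cat >> h.py <<'E'
Rg=Rot.from_rotvec([-0.096,2.527,0.026]); Pg=np.array([.453,-.2407,.0199]); Hg=np.array([.448,-.2408,.0255]); YG=4.2
def handle_pose(H,yaw):
    D=Rot.from_euler("z",yaw-YG,degrees=True); return np.array(H)+D.apply(Pg-Hg), D*Rg
def im_pose(x,y,zu,yaw=-1.8): # handle at imager coords, underside height zu
    return handle_pose(imz(x,y,zu+.0255),yaw)
def where():
    o,P,R=pose(); D=R*Rg.inv(); rv=D.as_rotvec(); H=P-D.apply(Pg-Hg); d=H-MO
    print("t%.2f"%o["t"],"imx %.1f imy %.1f under %.1f mm"%(1e3*d@U,1e3*d@V,1e3*H[2]-25.5),"yaw %.2f tilt"%(YG+np.degrees(rv[2])),np.degrees(rv[:2]).round(2),"F",o["contact_force"].round(1),"q",o["q"].round(2),"op",round(o["opening"],4))
E
python3 - <<'E'
from h import *
where()
rows(*handle_pose([.430,-.12,.085],1.5),n=5)
E
```

```text
t13.65 imx -141.2 imy -289.4 under 34.3 mm yaw 4.30 tilt [0.16 0.31] F [ 0.2 -0.1 -3.4] q [-0.89 -0.25  2.32  0.69  0.82 -2.95] op 0.0108
t13.65 P [ 0.4522 -0.2385  0.0542] n 5 dist 0.1223 ang 0.049 F [ 0.2 -0.1 -3.4] op 0.0108
tx:-0.15 ty:2.39 tz:-0.51 wx:0.006 wy:-0.001 wz:0.008
tx:-0.14 ty:2.39 tz:-0.52 wx:0.006 wy:-0.001 wz:0.008
tx:-0.12 ty:2.38 tz:-0.53 wx:0.006 wy:-0.001 wz:0.008
tx:-0.1 ty:2.38 tz:-0.55 wx:0.006 wy:-0.001 wz:0.008
tx:-0.08 ty:2.38 tz:-0.56 wx:0.006 wy:-0.001 wz:0.008
```

{"method": "send_rows", "body": {"series": [{"tx":-0.15,"ty":1.6,"tz":-0.5,"wx":0.006,"wy":-0.002,"wz":0.008,"jaw":1},{"tx":-0.15,"ty":2.4,"tz":-0.6,"wx":0.006,"wy":-0.002,"wz":0.008,"jaw":1},{"tx":-0.1,"ty":2.4,"tz":-0.6,"wx":0.006,"wy":-0.002,"wz":0.008,"jaw":1},{"tx":-0.1,"ty":2.4,"tz":-0.6,"wx":0.006,"wy":-0.002,"wz":0.008,"jaw":1},{"tx":-0.1,"ty":2.4,"tz":-0.6,"wx":0.006,"wy":-0.002,"wz":0.008,"jaw":1}]}}

```text
t: 14.28
tool_pos: [0.4321, -0.1243, 0.0788]
tool_rot: [-0.026, 2.529, 0.015]
contact_force: [0.1, 0.2, -2.9]
opening: 0.0104
```

```bash
python3 - <<'E'
from h import *
where()
rows(*im_pose(-.160,0,.06),n=7)
E
```

```text
t14.28 imx -164.9 imy -175.7 under 58.9 mm yaw 1.17 tilt [0.47 0.06] F [ 0.1  0.2 -2.9] q [-0.68 -0.63  2.52  0.53  0.83 -2.55] op 0.0104
t14.28 P [ 0.4321 -0.1243  0.0788] n 7 dist 0.1754 ang 0.053 F [ 0.1  0.2 -2.9] op 0.0104
tx:-0.17 ty:2.5 tz:0.12 wx:0.005 wy:-0 wz:0.005
tx:-0.15 ty:2.5 tz:0.1 wx:0.005 wy:-0 wz:0.005
tx:-0.14 ty:2.5 tz:0.09 wx:0.005 wy:-0 wz:0.005
tx:-0.13 ty:2.5 tz:0.08 wx:0.005 wy:-0 wz:0.005
tx:-0.11 ty:2.5 tz:0.06 wx:0.005 wy:-0 wz:0.005
tx:-0.1 ty:2.5 tz:0.05 wx:0.005 wy:-0 wz:0.005
tx:-0.09 ty:2.5 tz:0.04 wx:0.005 wy:-0 wz:0.005
```

{"method": "send_rows", "body": {"series": [{"tx":-0.15,"ty":2.5,"tz":0.1,"wx":0.005,"wy":0,"wz":0.005,"jaw":1},{"tx":-0.15,"ty":2.5,"tz":0.1,"wx":0.005,"wy":0,"wz":0.005,"jaw":1},{"tx":-0.15,"ty":2.5,"tz":0.1,"wx":0.005,"wy":0,"wz":0.005,"jaw":1},{"tx":-0.1,"ty":2.5,"tz":0.1,"wx":0.005,"wy":0,"wz":0.005,"jaw":1}]}}

```text
t: 14.78
tool_pos: [0.4361, -0.0201, 0.0768]
tool_rot: [0.012, 2.534, 0.003]
contact_force: [-0.0, -0.1, -2.9]
opening: 0.0105
```

{"method": "send_rows", "body": {"series": [{"tx":-0.1,"ty":2.5,"tz":0.1,"wx":0.005,"wy":0,"wz":0.005,"jaw":1},{"tx":-0.1,"ty":2.5,"tz":0,"wx":0.005,"wy":0,"wz":0.005,"jaw":1},{"tx":-0.1,"ty":1.5,"tz":0,"wx":0.005,"wy":0,"wz":0.005,"jaw":1},{"tx":0,"ty":0,"tz":0,"wx":0,"wy":0,"wz":0,"jaw":1}]}}

```text
t: 15.28
tool_pos: [0.4366, 0.05, 0.0741]
tool_rot: [0.035, 2.544, -0.003]
contact_force: [0.7, 0.5, -3.7]
opening: 0.0106
```

```bash
python3 - <<'E'
from h import *
where()
rows(*im_pose(-.155,0,.019),n=3)
E
python3 look.py wrist w16
```

```text
t15.28 imx -165.9 imy -1.1 under 54.2 mm yaw -1.57 tilt [0.5 0.9] F [ 0.7  0.5 -3.7] q [-0.08 -0.7   2.57  0.05  0.68 -1.65] op 0.0106
t15.28 P [0.4366 0.05   0.0741] n 3 dist 0.0368 ang 0.018 F [ 0.7  0.5 -3.7] op 0.0106
tx:0.36 ty:0.03 tz:1.17 wx:0.003 wy:-0.005 wz:-0.001
tx:0.36 ty:0.03 tz:1.17 wx:0.003 wy:-0.005 wz:-0.001
tx:0.37 ty:0.03 tz:1.17 wx:0.003 wy:-0.005 wz:-0.001
t 15.275 P [0.4366 0.05   0.0741] jaw yaw 88.53 z [ 0.562 -0.01  -0.827] q [-0.08 -0.7   2.57  0.05  0.68 -1.65] F [ 0.7  0.5 -3.7] op 0.0106
```

View pics/w16.png

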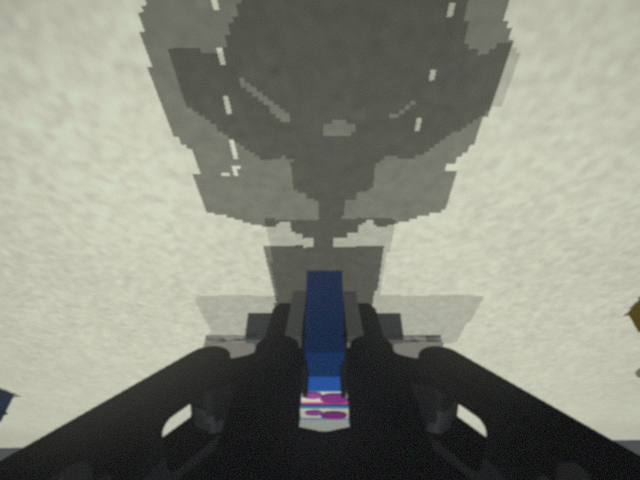

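```bash
python3 - <<'E'
from h import *
rows(*im_pose(-.148,0,.020),n=3)
E
```

```text
t15.32 P [0.4365 0.0494 0.0739] n 3 dist 0.0385 ang 0.018 F [ 0.3  0.2 -3.5] op 0.0106
tx:0.14 ty:0.04 tz:1.28 wx:0.003 wy:-0.005 wz:-0.001
tx:0.15 ty:0.05 tz:1.27 wx:0.003 wy:-0.005 wz:-0.001
tx:0.16 ty:0.05 tz:1.27 wx:0.003 wy:-0.005 wz:-0.001
```

{"method": "send_rows", "body": {"series": [{"tx":0.15,"ty":0.05,"tz":1.2,"wx":0.003,"wy":-0.005,"wz":0,"jaw":1},{"tx":0.15,"ty":0.05,"tz":1.2,"wx":0.003,"wy":-0.005,"wz":0,"jaw":1},{"tx":0.1,"ty":0.05,"tz":0.9,"wx":0.003,"wy":-0.005,"wz":0,"jaw":1}]}}

```text
t: 15.7
tool_pos: [0.4521, 0.0485, 0.0438]
tool_rot: [0.045, 2.529, -0.015]
contact_force: [-1.0, -0.2, -2.8]
opening: 0.0105
```

```bash
python3 - <<'E'
from h import *
where()
rows(*im_pose(-.145,0,.020),n=1)
E
python3 look.py scene s16;python3 -c "
import cv2;from h import *
cv2.imwrite('pics/s16c.png',crop(cv2.imread('pics/s16.png'),240,170,160,120,5))"
```

```text
t15.70 imx -150.4 imy -2.0 under 23.9 mm yaw -2.15 tilt [0.14 0.04] F [-1.  -0.2 -2.8] q [-0.07 -0.55  2.54  0.03  0.54 -1.63] op 0.0105
t15.70 P [0.4521 0.0485 0.0438] n 1 dist 0.0069 ang 0.007 F [-1.  -0.2 -2.8] op 0.0105
tx:-0.22 ty:0.2 tz:0.62 wx:-0.001 wy:-0.001 wz:-0.006
t 15.7 P [0.4521 0.0485 0.0438] jaw yaw 87.95 z [ 0.574 -0.021 -0.818] q [-0.07 -0.55  2.54  0.03  0.54 -1.63] F [-1.  -0.2 -2.8] op 0.0105
```

View pics/s16c.png

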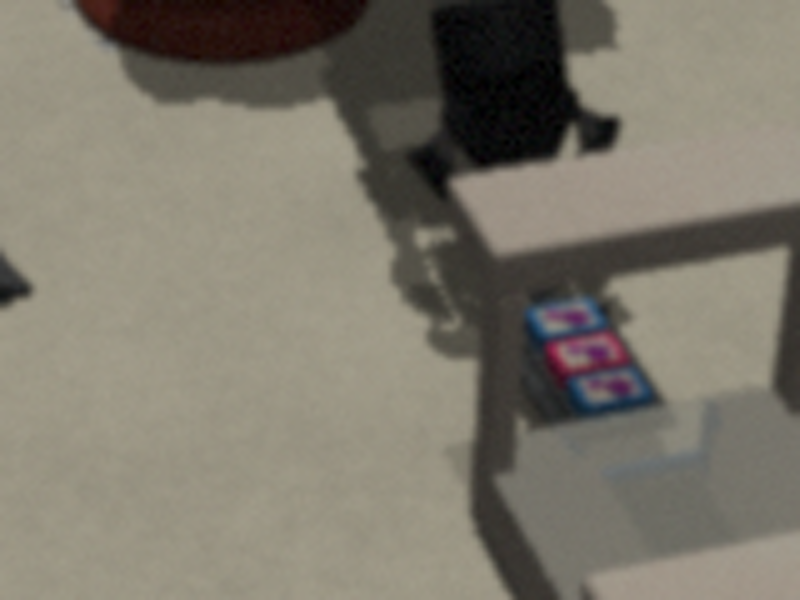

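{"method": "send_rows", "body": {"series": [{"tx":-0.2,"ty":0.2,"tz":0.6,"wx":0,"wy":0,"wz":-0.006,"jaw":1}]}}

```text
t: 15.88
tool_pos: [0.4563, 0.0495, 0.0382]
tool_rot: [0.04, 2.533, -0.018]
contact_force: [-0.1, -0.1, -3.3]
opening: 0.0109
```

```bash
python3 - <<'E'
from h import *
where()
rows(*im_pose(-.125,0,.020),n=2)
E
```

```text
t15.88 imx -146.2 imy -0.9 under 18.3 mm yaw -1.97 tilt [-0.05  0.24] F [-0.1 -0.1 -3.3] q [-0.06 -0.51  2.53  0.03  0.51 -1.62] op 0.0109
t15.88 P [0.4563 0.0495 0.0382] n 2 dist 0.0213 ang 0.005 F [-0.1 -0.1 -3.3] op 0.0109
tx:-0.92 ty:0.05 tz:0.54 wx:-0.001 wy:-0.002 wz:-0.001
tx:-0.92 ty:0.05 tz:0.54 wx:-0.001 wy:-0.002 wz:-0.001
```

{"method": "send_rows", "body": {"series": [{"tx":-0.9,"ty":0.05,"tz":0.45,"wx":0,"wy":-0.002,"wz":0,"jaw":1},{"tx":-0.9,"ty":0.05,"tz":0.5,"wx":0,"wy":-0.002,"wz":0,"jaw":1}]}}

```text
t: 16.12
tool_pos: [0.4757, 0.0483, 0.0394]
tool_rot: [0.044, 2.532, -0.018]
contact_force: [0.2, -0.4, -2.8]
opening: 0.0108
```

```bash
python3 - <<'E'
from h import *
where()
rows(*im_pose(-.105,0,.020),n=2)
E
python3 look.py wrist w17;python3 -c "
import cv2;from h import *
cv2.imwrite('pics/w17c.png',crop(cv2.imread('pics/w17.png'),180,230,280,230,2.6))"
```

```text
t16.12 imx -126.8 imy -1.5 under 19.5 mm yaw -2.13 tilt [-0.01  0.23] F [ 0.2 -0.4 -2.8] q [-0.06 -0.43  2.48  0.03  0.48 -1.62] op 0.0108
t16.12 P [0.4757 0.0483 0.0394] n 2 dist 0.0219 ang 0.007 F [ 0.2 -0.4 -2.8] op 0.0108
tx:-0.91 ty:0.08 tz:0.6 wx:-0.002 wy:-0.002 wz:-0.002
tx:-0.91 ty:0.08 tz:0.6 wx:-0.002 wy:-0.002 wz:-0.002
t 16.125 P [0.4757 0.0483 0.0394] jaw yaw 87.96 z [ 0.572 -0.023 -0.82 ] q [-0.06 -0.43  2.48  0.03  0.48 -1.62] F [ 0.2 -0.4 -2.8] op 0.0108
```

View pics/w17c.png

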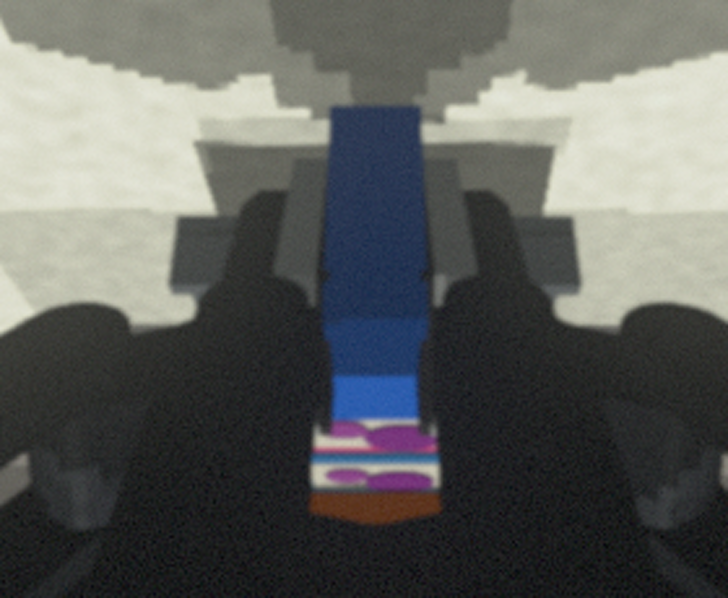

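{"method": "send_rows", "body": {"series": [{"tx":-0.9,"ty":0.1,"tz":0.55,"wx":0,"wy":-0.002,"wz":-0.003,"jaw":1},{"tx":-0.9,"ty":0.1,"tz":0.6,"wx":0,"wy":-0.002,"wz":-0.002,"jaw":1}]}}

```text
t: 16.42
tool_pos: [0.4976, 0.0479, 0.0404]
tool_rot: [0.041, 2.529, -0.021]
contact_force: [0.1, -0.8, -3.2]
opening: 0.0108
```

```bash
python3 - <<'E'
from h import *
where()
rows(*im_pose(-.085,0,.020),n=2)
E
```

```text
t16.43 imx -104.9 imy -1.1 under 20.5 mm yaw -2.06 tilt [-0.15  0.05] F [ 0.1 -0.8 -3.2] q [-0.06 -0.36  2.43  0.02  0.46 -1.61] op 0.0108
t16.43 P [0.4976 0.0479 0.0404] n 2 dist 0.0199 ang 0.005 F [ 0.1 -0.8 -3.2] op 0.0108
tx:-0.8 ty:0.06 tz:0.59 wx:-0.002 wy:-0 wz:-0.001
tx:-0.8 ty:0.06 tz:0.59 wx:-0.002 wy:-0 wz:-0.001
```

{"method": "send_rows", "body": {"series": [{"tx":-0.8,"ty":0.05,"tz":0.6,"wx":0,"wy":0,"wz":0,"jaw":1},{"tx":-0.8,"ty":0.05,"tz":0.6,"wx":0,"wy":0,"wz":0,"jaw":1}]}}

```text
t: 16.68
tool_pos: [0.518, 0.0473, 0.0396]
tool_rot: [0.043, 2.531, -0.021]
contact_force: [-0.5, 0.3, -3.1]
opening: 0.0106
```

```bash
python3 - <<'E'
from h import *
where()
rows(*im_pose(-.065,0,.020),n=2)
E
```

```text
t16.68 imx -84.5 imy -1.1 under 19.7 mm yaw -2.16 tilt [-0.13  0.12] F [-0.5  0.3 -3.1] q [-0.06 -0.29  2.38  0.02  0.44 -1.6 ] op 0.0106
t16.68 P [0.518  0.0473 0.0396] n 2 dist 0.0195 ang 0.007 F [-0.5  0.3 -3.1] op 0.0106
tx:-0.81 ty:0.06 tz:0.55 wx:-0.003 wy:-0.001 wz:-0.002
tx:-0.8 ty:0.06 tz:0.55 wx:-0.003 wy:-0.001 wz:-0.002
```

{"method": "send_rows", "body": {"series": [{"tx":-0.8,"ty":0,"tz":0.55,"wx":0,"wy":0,"wz":-0.002,"jaw":1},{"tx":-0.8,"ty":0,"tz":0.55,"wx":0,"wy":0,"wz":-0.002,"jaw":1}]}}

```text
t: 16.92
tool_pos: [0.5386, 0.0463, 0.0397]
tool_rot: [0.039, 2.531, -0.023]
contact_force: [0.5, 0.2, -3.4]
opening: 0.0107
```

```bash
python3 - <<'E'
from h import *
where()
rows(*im_pose(-.045,0,.020),n=2)
E
python3 look.py top t17;python3 -c "
import cv2;from h import *
cv2.imwrite('pics/t17c.png',crop(cv2.imread('pics/t17.png'),205,90,130,130,4.6))"
```

```text
t16.93 imx -63.9 imy -1.4 under 19.8 mm yaw -1.98 tilt [-0.27  0.14] F [ 0.5  0.2 -3.4] q [-0.06 -0.22  2.33  0.02  0.42 -1.61] op 0.0107
t16.93 P [0.5386 0.0463 0.0397] n 2 dist 0.0189 ang 0.006 F [ 0.5  0.2 -3.4] op 0.0107
tx:-0.78 ty:0.07 tz:0.53 wx:-0.003 wy:-0.001 wz:0
tx:-0.78 ty:0.07 tz:0.53 wx:-0.003 wy:-0.001 wz:0
t 16.925 P [0.5386 0.0463 0.0397] jaw yaw 88.11 z [ 0.573 -0.025 -0.819] q [-0.06 -0.22  2.33  0.02  0.42 -1.61] F [ 0.5  0.2 -3.4] op 0.0107
```

View pics/t17c.png

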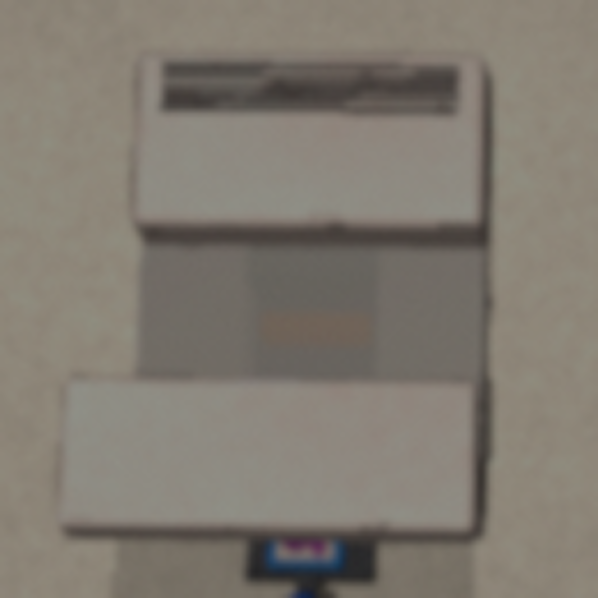

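{"method": "send_rows", "body": {"series": [{"tx":-0.8,"ty":0,"tz":0.55,"wx":-0.002,"wy":0,"wz":0,"jaw":1},{"tx":-0.8,"ty":0.05,"tz":0.55,"wx":-0.002,"wy":0,"wz":0,"jaw":1}]}}

```text
t: 17.23
tool_pos: [0.5601, 0.0461, 0.0404]
tool_rot: [0.037, 2.53, -0.018]
contact_force: [-0.4, 0.4, -3.4]
opening: 0.0108
```

```bash
python3 - <<'E'
from h import *
where()
rows(*im_pose(-.030,0,.020),n=2)
E
```

```text
t17.23 imx -42.3 imy -1.0 under 20.5 mm yaw -1.84 tilt [-0.07  0.08] F [-0.4  0.4 -3.4] q [-0.06 -0.16  2.28  0.03  0.41 -1.62] op 0.0108
t17.23 P [0.5601 0.0461 0.0404] n 2 dist 0.0124 ang 0.002 F [-0.4  0.4 -3.4] op 0.0108
tx:-0.49 ty:0.05 tz:0.37 wx:-0.001 wy:-0.001 wz:0
tx:-0.49 ty:0.05 tz:0.37 wx:-0.001 wy:-0.001 wz:0
```

{"method": "send_rows", "body": {"series": [{"tx":-0.4,"ty":0,"tz":0.55,"wx":0,"wy":0,"wz":0,"jaw":1}]}}

```text
t: 17.35
tool_pos: [0.5676, 0.0459, 0.0385]
tool_rot: [0.037, 2.529, -0.018]
contact_force: [0.9, -0.1, -3.0]
opening: 0.0106
```

{"method": "send_rows", "body": {"series": [{"tx":-0.35,"ty":0,"tz":0.35,"wx":0,"wy":0,"wz":0,"jaw":1}]}}

```text
t: 17.48
tool_pos: [0.5725, 0.0457, 0.0371]
tool_rot: [0.037, 2.53, -0.018]
contact_force: [-4.8, 1.3, -1.4]
opening: 0.0106
```

```bash
python3 - <<'E'
from h import *
where()
rows(*im_pose(-.027,-.001,.018),n=1)
E
```

```text
t17.48 imx -29.9 imy -1.0 under 17.3 mm yaw -1.84 tilt [-0.07  0.1 ] F [-4.8  1.3 -1.4] q [-0.05 -0.12  2.25  0.03  0.4  -1.62] op 0.0106
t17.48 P [0.5725 0.0457 0.0371] n 1 dist 0.003 ang 0.002 F [-4.8  1.3 -1.4] op 0.0106
tx:-0.28 ty:-0 tz:0.11 wx:-0.001 wy:-0.002 wz:0
```

{"method": "send_rows", "body": {"series": [{"tx":-0.35,"ty":0,"tz":0.2,"wx":0,"wy":0,"wz":0,"jaw":1}]}}

```text
t: 17.6
tool_pos: [0.5758, 0.0457, 0.0365]
tool_rot: [0.037, 2.533, -0.017]
contact_force: [-5.8, -0.9, -0.2]
opening: 0.0105
```

{"method": "send_rows", "body": {"series": [{"tx":-0.3,"ty":0,"tz":0.2,"wx":0,"wy":0,"wz":0,"jaw":1}]}}

```text
t: 17.73
tool_pos: [0.5787, 0.0457, 0.0357]
tool_rot: [0.037, 2.535, -0.017]
contact_force: [-6.1, 0.5, 1.0]
opening: 0.0108
```

```bash
python3 - <<'E'
from h import *
where()
rows(*im_pose(-.0225,-.001,.0175),n=1)
E
```

```text
t17.73 imx -23.8 imy -0.8 under 15.9 mm yaw -1.84 tilt [-0.06  0.38] F [-6.1  0.5  1. ] q [-0.05 -0.1   2.23  0.03  0.4  -1.62] op 0.0108
t17.73 P [0.5787 0.0457 0.0357] n 1 dist 0.0021 ang 0.007 F [-6.1  0.5  1. ] op 0.0108
tx:-0.2 ty:-0.02 tz:-0.06 wx:-0.001 wy:-0.007 wz:-0
```

{"method": "send_rows", "body": {"series": [{"tx":-0.3,"ty":0,"tz":-0.1,"wx":0,"wy":-0.006,"wz":0,"jaw":1}]}}

```text
t: 17.85
tool_pos: [0.5787, 0.0458, 0.0363]
tool_rot: [0.037, 2.535, -0.017]
contact_force: [-6.8, -1.0, -3.0]
opening: 0.0107
```

```bash
python3 - <<'E'
from h import *
where()
rows(*im_pose(-.0225,-.001,.0175),n=1)
E
python3 look.py wrist w18;python3 -c "
import cv2;from h import *
cv2.imwrite('pics/w18c.png',crop(cv2.imread('pics/w18.png'),180,230,280,230,2.6))"
```

```text
t17.85 imx -23.7 imy -0.7 under 16.4 mm yaw -1.84 tilt [-0.04  0.35] F [-6.8 -1.  -3. ] q [-0.05 -0.1   2.23  0.03  0.4  -1.62] op 0.0107
t17.85 P [0.5787 0.0458 0.0363] n 1 dist 0.0017 ang 0.006 F [-6.8 -1.  -3. ] op 0.0107
tx:-0.17 ty:-0.03 tz:-0.02 wx:-0.001 wy:-0.006 wz:-0
t 17.85 P [0.5787 0.0458 0.0363] jaw yaw 88.26 z [ 0.57  -0.02  -0.821] q [-0.05 -0.1   2.23  0.03  0.4  -1.62] F [-6.8 -1.  -3. ] op 0.0107
```

View pics/w18c.png

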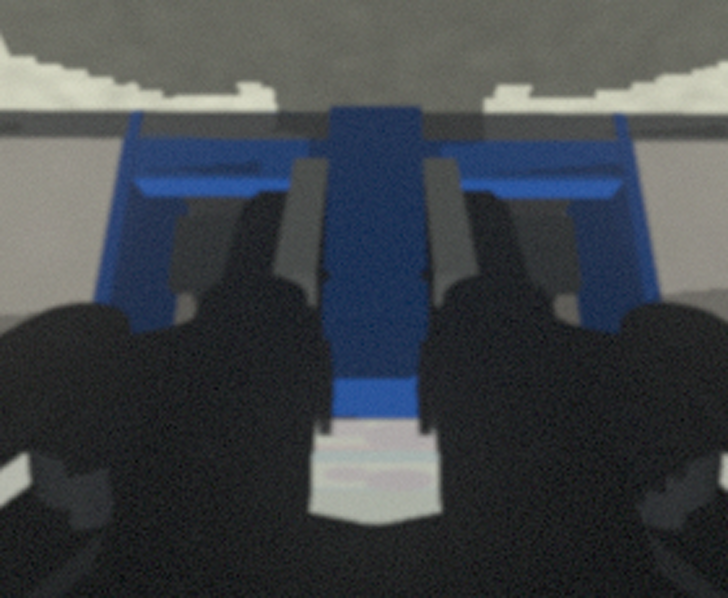

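{"method": "send_rows", "body": {"series": [{"tx":-0.25,"ty":0,"tz":0.05,"wx":0,"wy":-0.006,"wz":0,"jaw":1}]}}

```text
t: 18.02
tool_pos: [0.5791, 0.0458, 0.0355]
tool_rot: [0.037, 2.533, -0.017]
contact_force: [-6.3, -1.0, -0.2]
opening: 0.0104
```

```bash
python3 - <<'E'
from h import *
where()
rows(*im_pose(-.0225,-.001,.0175),n=1)
E
```

```text
t18.02 imx -23.3 imy -0.7 under 15.7 mm yaw -1.84 tilt [-0.04  0.26] F [-6.3 -1.  -0.2] q [-0.05 -0.1   2.23  0.03  0.4  -1.62] op 0.0104
t18.02 P [0.5791 0.0458 0.0355] n 1 dist 0.0021 ang 0.005 F [-6.3 -1.  -0.2] op 0.0104
tx:-0.18 ty:-0.03 tz:-0.1 wx:-0.001 wy:-0.005 wz:-0
```

{"method": "send_rows", "body": {"series": [{"tx":-0.25,"ty":0,"tz":0.1,"wx":0,"wy":-0.005,"wz":0,"jaw":1},{"tx":0.05,"ty":0,"tz":0.4,"wx":0,"wy":-0.003,"wz":0,"jaw":1}]}}

```text
t: 18.27
tool_pos: [0.5805, 0.0459, 0.0299]
tool_rot: [0.037, 2.532, -0.016]
contact_force: [-6.7, 0.1, -1.0]
opening: 0.0105
```

```bash
python3 - <<'E'
from h import *
where()
E
```

```text
t18.27 imx -21.9 imy -0.5 under 10.1 mm yaw -1.83 tilt [-0.02  0.21] F [-6.7  0.1 -1. ] q [-0.05 -0.08  2.23  0.03  0.39 -1.62] op 0.0105
```

{"method": "send_rows", "body": {"series": [{"tx":0.05,"ty":0,"tz":0.4,"wx":0,"wy":-0.003,"wz":0,"jaw":1}]}}

```text
t: 18.4
tool_pos: [0.5808, 0.0461, 0.0257]
tool_rot: [0.037, 2.533, -0.016]
contact_force: [-78.8, -3.2, 78.5]
opening: 0.0108
```

```bash
python3 - <<'E'
from h import *
where()
E
```

```text
t18.40 imx -21.6 imy -0.4 under 5.8 mm yaw -1.82 tilt [-0.02  0.25] F [-78.8  -3.2  78.5] q [-0.05 -0.07  2.23  0.03  0.38 -1.62] op 0.0108
```

{"method": "send_rows", "body": {"series": [{"tx":0.05,"ty":0,"tz":-0.1,"wx":0,"wy":0,"wz":0,"jaw":1}]}}

```text
t: 18.52
tool_pos: [0.5793, 0.0462, 0.0262]
tool_rot: [0.037, 2.533, -0.016]
contact_force: [-5.7, -0.6, 1.3]
opening: 0.0105
```

```bash
python3 - <<'E'
from h import *
where()
E
```

```text
t18.52 imx -23.1 imy -0.3 under 6.3 mm yaw -1.82 tilt [-0.01  0.29] F [-5.7 -0.6  1.3] q [-0.05 -0.08  2.23  0.03  0.38 -1.62] op 0.0105
```

{"method": "send_rows", "body": {"series": [{"tx":0.25,"ty":0,"tz":-0.17,"wx":0,"wy":0,"wz":0,"jaw":1}]}}

```text
t: 18.65
tool_pos: [0.5761, 0.0463, 0.0262]
tool_rot: [0.037, 2.533, -0.016]
contact_force: [-5.0, -1.2, -0.2]
opening: 0.0109
```

```bash
python3 - <<'E'
from h import *
where()
E
python3 look.py wrist w19;python3 -c "
import cv2;from h import *
cv2.imwrite('pics/w19c.png',crop(cv2.imread('pics/w19.png'),180,230,280,230,2.6))"
```

```text
t18.65 imx -26.4 imy -0.3 under 6.4 mm yaw -1.84 tilt [-0.    0.29] F [-5.  -1.2 -0.2] q [-0.05 -0.09  2.24  0.03  0.38 -1.62] op 0.0109
t 18.65 P [0.5761 0.0463 0.0262] jaw yaw 88.26 z [ 0.571 -0.02  -0.821] q [-0.05 -0.09  2.24  0.03  0.38 -1.62] F [-5.  -1.2 -0.2] op 0.0109
```

View pics/w19c.png

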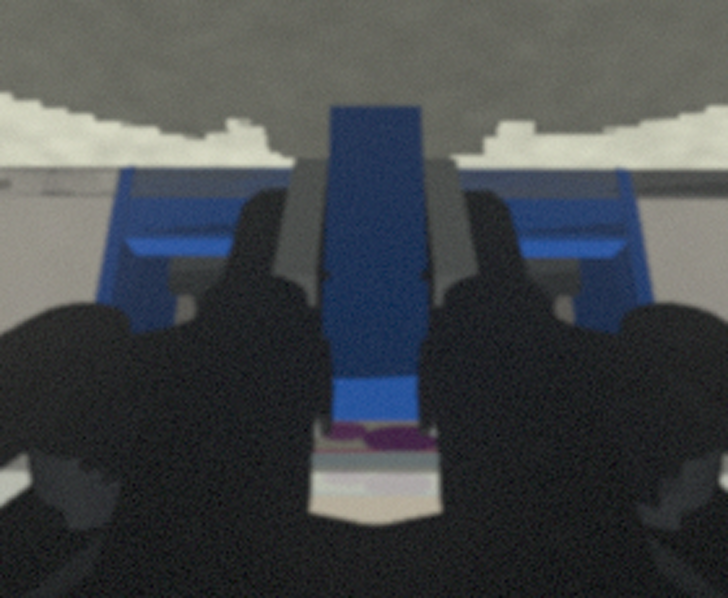

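{"method": "send_rows", "body": {"series": [{"tx":0,"ty":0,"tz":0,"wx":0,"wy":0,"wz":0,"jaw":0.8},{"tx":0,"ty":0,"tz":0,"wx":0,"wy":0,"wz":0,"jaw":0.5},{"tx":0,"ty":0,"tz":0,"wx":0,"wy":0,"wz":0,"jaw":0.5}], "squeeze": 25}}

```text
t: 19.08
tool_pos: [0.579, 0.0462, 0.0295]
tool_rot: [0.037, 2.525, -0.016]
contact_force: [-0.5, 0.2, 0.3]
opening: 0.0427
```

```bash
python3 - <<'E'
from h import *
where()
E
python3 look.py wrist w20;python3 -c "
import cv2;from h import *
cv2.imwrite('pics/w20c.png',crop(cv2.imread('pics/w20.png'),180,230,280,230,2.6))"
```

```text
t19.07 imx -23.5 imy -0.3 under 9.6 mm yaw -1.83 tilt [-0.01 -0.19] F [-0.5  0.2  0.3] q [-0.05 -0.09  2.24  0.03  0.38 -1.62] op 0.0427
t 19.075 P [0.579  0.0462 0.0295] jaw yaw 88.26 z [ 0.578 -0.02  -0.816] q [-0.05 -0.09  2.24  0.03  0.38 -1.62] F [-0.5  0.2  0.3] op 0.0427
```

View pics/w20c.png

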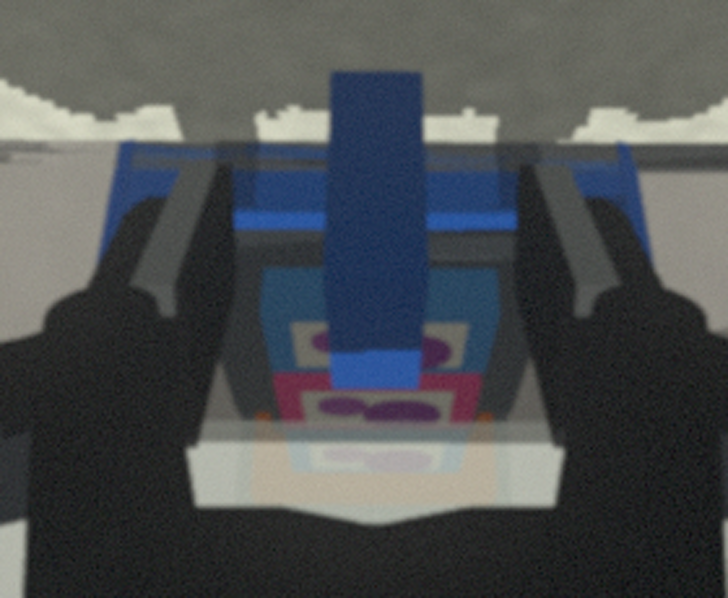

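{"method": "send_rows", "body": {"series": [{"tx":0,"ty":0,"tz":-1.5,"wx":0,"wy":0,"wz":0,"jaw":0.5},{"tx":0.3,"ty":0,"tz":-3,"wx":0,"wy":0,"wz":0,"jaw":0.5},{"tx":0.5,"ty":0,"tz":-4,"wx":0,"wy":0,"wz":0,"jaw":0.5},{"tx":0.5,"ty":0,"tz":-4,"wx":0,"wy":0,"wz":0,"jaw":0.2},{"tx":0,"ty":0,"tz":0,"wx":0,"wy":0,"wz":0,"jaw":0}]}}

```text
t: 19.75
tool_pos: [0.4963, 0.0489, 0.1293]
tool_rot: [0.037, 2.519, -0.017]
contact_force: [0.3, -0.1, -0.2]
opening: 0.077
```

```bash
python3 look.py wrist w21;python3 -c "
import cv2;from h import *
cv2.imwrite('pics/w21c.png',crop(cv2.imread('pics/w21.png'),200,220,250,180,3.2))"; python3 look.py scene s21; python3 look.py top t21
```

```text
t 19.75 P [0.4963 0.0489 0.1293] jaw yaw 88.25 z [ 0.582 -0.021 -0.813] q [-0.06 -0.56  2.4   0.02  0.69 -1.61] F [ 0.3 -0.1 -0.2] op 0.077
t 19.8 P [0.4958 0.0488 0.1272] jaw yaw 88.24 z [ 0.579 -0.021 -0.815] q [-0.06 -0.56  2.4   0.02  0.69 -1.61] F [-0.2 -1.2  0.1] op 0.084
t 19.85 P [0.4953 0.0488 0.1253] jaw yaw 88.24 z [ 0.576 -0.02  -0.817] q [-0.06 -0.56  2.4   0.02  0.69 -1.61] F [-0.1  0.4 -0.1] op 0.0854
```

View pics/w21c.png

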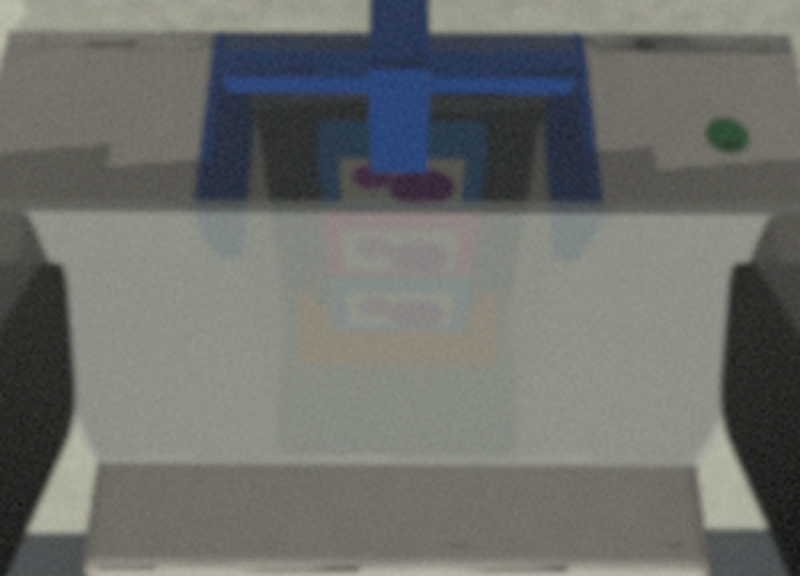

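View pics/s21.png

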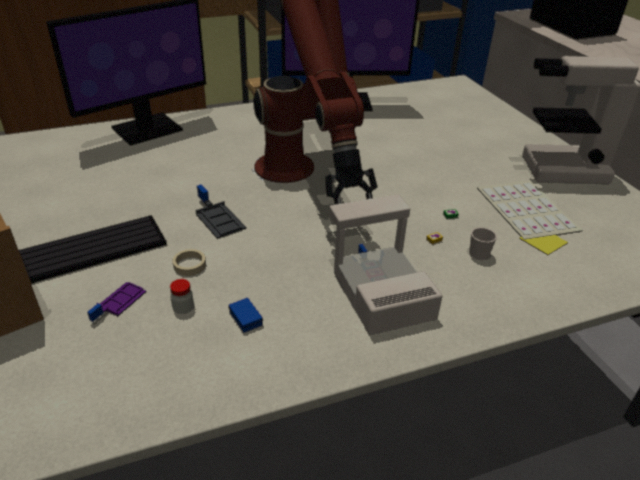

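View pics/t21.png

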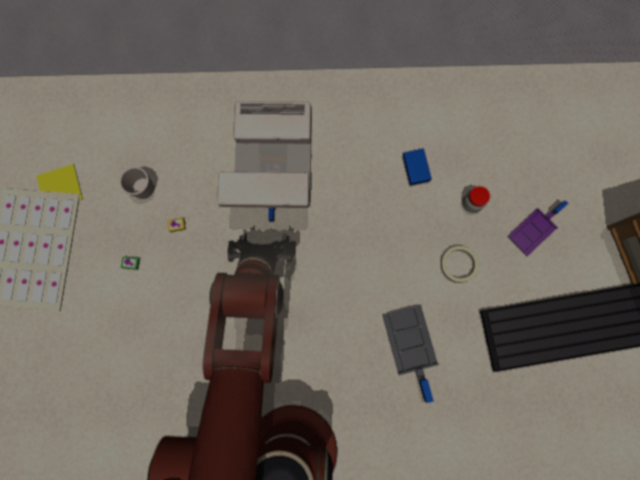

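```bash
python3 -c "
import cv2;from h import *
im=cv2.imread('pics/w21.png'); cv2.imwrite('pics/w21d.png',crop(im,260,195,130,140,4.2)); im2=cv2.convertScaleAbs(im,alpha=1.6); cv2.imwrite('pics/w21e.png',crop(im2,260,225,130,110,6))"
```

```text
(no output)
```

View pics/w21e.png

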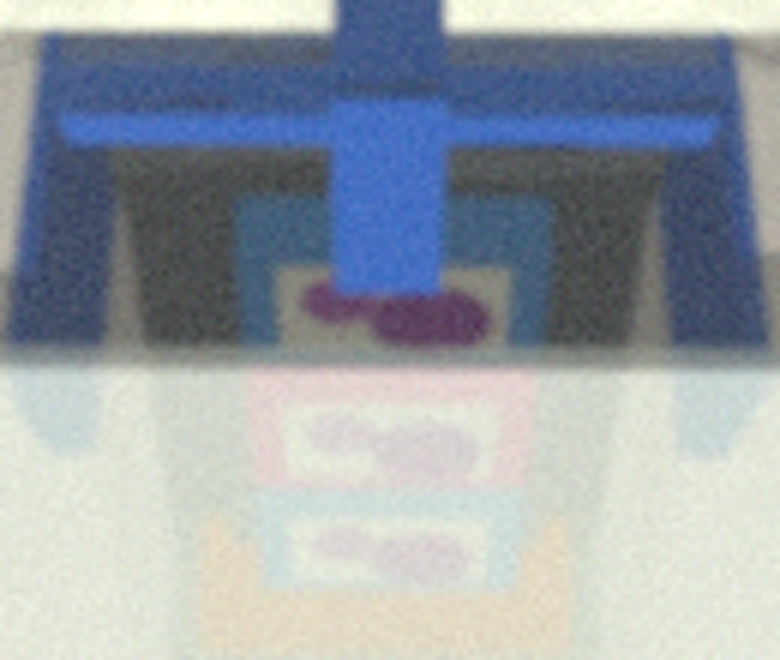

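View pics/w21d.png

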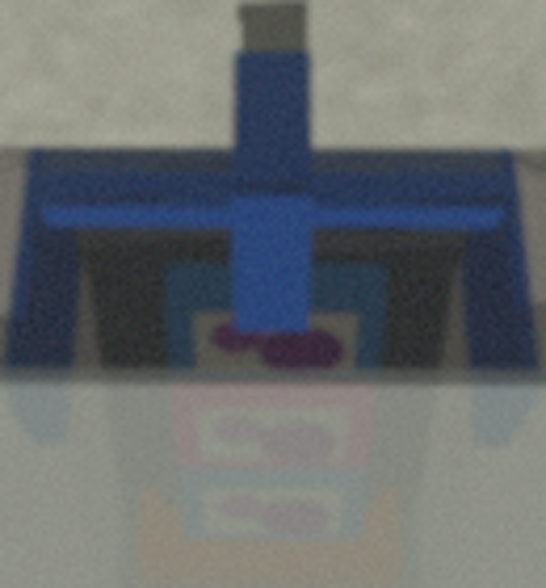

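```bash
python3 - <<'E'
from quad import *
c,P,rv=pickle.load(open("pics/w21.pkl","rb"))
e=lambda x,y:(260+x/6,225+y/6); d=lambda x,y:(260+x/4.2,195+y/4.2)
for n,p,z in [("handle rear L",d(232,197),.046),("handle rear R",d(312,197),.046),("handle front L",d(235,332),.046),("handle front R",d(309,332),.046),("rear blk rear L",e(237,200),.027),("R",e(553,200),.027),("front blk front L",e(270,588),.027),("R",e(512,588),.027),("pink front L",e(256,487),.027),("R",e(531,487),.027),("sill frontL",e(58,112),.014),("sill frontR",e(720,112),.014),("sill rear L",e(66,145),.014),("R",e(714,145),.014)]:
    w=px2w(c,p,z)-MO; print(n,"imx %.1f imy %.1f"%(w@U*1e3,w@V*1e3))
o=ctrl.get_obs(); print(o["t"],o["contact_force"])
E
```

```text
handle rear L imx -44.6 imy -6.0
handle rear R imx -44.6 imy 5.7
handle front L imx -8.4 imy -6.1
handle front R imx -8.4 imy 6.0
rear blk rear L imx -0.2 imy -18.6
R imx -0.4 imy 20.0
front blk front L imx 105.7 imy -18.5
R imx 105.4 imy 19.7
pink front L imx 72.6 imy -19.3
R imx 72.4 imy 21.0
sill frontL imx -0.8 imy -41.6
sill frontR imx -1.2 imy 41.5
sill rear L imx 6.1 imy -41.4
R imx 5.7 imy 41.5
19.9 [-0.59249467 -0.17903301 -0.64430017]
```

```bash
python3 - <<'E'
from h import *
print(ctrl.finish_job())
E
```

```text
the job is handed in; nothing more can be done
None
```

I set the pink block into the middle pocket, carried the loaded tray by its blue grip at about 35° lean to the imager, and pushed it in against the ejector. I then lowered it behind the sill, let go, backed the arm clear, and handed the job in at about 19.9 s of the 67 s allowed. No verdict was reported.

**Last checks (wrist picture after release):**
- **Tray position:** the grip centre measures 26.5 mm in front of the front plane (27 expected) and within 0.5 mm of the middle line. The near wall sits just behind the sill.
- **Tray level:** the grip's top measured 36.2 mm long at the height it should have when home (36 expected), which fits the tray lying flat on the bay floor.
- **Blocks:** the pink block and the blue block at the far end both show in place. Their front edges read 72.5 mm and 105.6 mm (73 and 107 expected, within the block play plus my reading error). I did not get a clean reading of the blue block by the grip, whose rear top edge was hidden, but it looked in line.
- **Bench and arm:** in the scene and top pictures the other items look to be where they started. The arm touches nothing.

**Not as planned:**
- **Wrist force:** the last lowering row pressed the tray against the ejector stop and the bay floor, and the wrist force briefly read about 111 N against the 120 N limit. I backed off in the next row.
- **Ejector:** I had no direct reading of its travel. I inferred it from the tray's position, about 4 mm in when home.

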